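Clamp a wooden needle-holder blank in the drilling jig

TASK

Lay the rectangular wooden blank flat on the plywood drilling jig, along the row of two steel pins, and press it gently home into the corner so that it bears on the side pins and the end pin at the same moment. Then let go of it and push the toggle clamp's black-sleeved handle down past its dead point, so that the clamp stays shut by itself and its rubber pad holds the blank home against the pins. Use only a light hand, some 5 to 15 N and never over 20 N, on the pins and on the handle, and leave the other things on the table where they are.

Things in the scene. Friction and masses are not known exactly. Their poses are not given: they have to be found in the camera images.
- blank_center (a point): The part: a plain brown hardwood block 44 x 120 x 34 mm (x, y, z), about 125 g, lying flat on the table (centre 17 mm up); the only loose rectangular wooden block. The point is its centre; x across its 44 mm width, y along its 120 mm length, z up.
- jig: Drilling jig, fixed to the table: plywood board 140 x 250 x 18 mm (x, y, z) with three steel pins and a steel toggle clamp. Origin at the centre of its underside, z up; board top at z = 18 mm. Clear board on the -x side of the blank's place. Clamp in the plane x = 0, its arm's pivot at y = -68 mm, z = 54 mm, arm towards +y; open, arm and pad stand up out of the way, below z = 140 mm, nowhere beyond y = -36 mm.
- blank_home (a point): Fixed point of the jig, at (0, 38, 35) mm in its frame, axes as the jig's: where the blank's centre is when the blank is home, its length along y (either way round), its +x side on both side pins and its +y end on the end pin.
- side_pins: Two upright steel dowel pins, 10 mm diameter, 16 mm high above the board, 84 mm apart along y (74 mm clear between them, room for a finger that holds the blank by its sides). Origin midway between them at the board's top, (27, 38, 18) mm in the jig's frame.
- end_pin: One upright steel dowel pin, 10 mm diameter, 16 mm high above the board, at (0, 103, 18) mm in the jig's frame (origin on its axis at the board's top).
- clamp_pad: The clamp's black rubber pad, 17 mm diameter, under the spindle at the end of the arm, 58 mm from the arm's pivot. Origin at the centre of its pressing face. It comes down on the blank at y = -10 mm in the jig's frame; shut, it presses with some 25 to 35 N. Open, the spindle's top stands at about y = -82, z = 122 mm in the jig's frame, some 25 mm from the handle's upper face.
- grip_sleeve: Black plastic sleeve on the clamp's handle, 20 mm wide (x), 82 mm long (y), 14 mm thick. Origin at the centre of its upper face; y along the handle towards the arm, z out of the upper face, the face to push on. At the start the handle slants up and away to the jig's -y side, some 65 degrees above the level. It swings in the plane x = 0 of the jig, on about 70 mm radius.
- handle_shut (a point): Fixed point of the jig, at (0, -158, 73) mm in its frame: where the sleeve's origin is when the handle is fully down, level. Pushed down and outwards the handle moves easily (2 to 5 N) until the pad meets the blank, some 20 mm before this; then resists with up to some 9 to 12 N, less again near the dead point; past the dead point, about 5 mm before the end, it drops by itself onto a hard stop.
- clamp_link (a joint): Angle of the clamp's toggle knee (between handle and the short link under it), rad: 0 = handle fully down on its stop, past the dead point; 0.20 = dead point; about 2.8 = open, as at the start. Let go before the dead point, it does not stay shut.
There are look-alikes about, which are no part of the job. Leave any blue or turquoise look-alike of the part that bears blank_center alone.

How it is judged (in metres and radians):
On the way:
1. the blank lies flat on the board and is pressed home: it bears on the side pins and on the end pin at the same moment, with 3 N or more on each (x of blank_center in the frame of jig between -0.0015 and 0.0015 m and y of blank_center in the frame of jig between 0.0365 and 0.0395 m and z of blank_center in the frame of jig below 0.0365 m and angle between the y axis of blank_center and the y axis of jig, either way round below 0.026 rad and contact force between blank and side_pins above 3 N and contact force between blank and end_pin above 3 N), for 0.1 s.
At the end, for the whole second after the job is handed in: The handle is down past its dead point (knee under 0.06 rad), the pad presses on the blank with over 18 N, and the blank lies flat on the board at rest, within 1.5 mm of its home place against the side pins and the end pin and within 1.5 degrees of square (x of blank_center in the frame of jig between -0.0015 and 0.0015 m and y of blank_center in the frame of jig between 0.0365 and 0.0395 m and z of blank_center in the frame of jig below 0.0365 m and angle between the y axis of blank_center and the y axis of jig, either way round below 0.026 rad and value of joint clamp_link below 0.06 rad and contact force between clamp_pad and blank above 18 N and linear speed of blank below 0.01 m/s); the robot touches nothing.
It fails at once if the blank is rammed against the pins (over 20 N) (contact force between blank and side_pins above 20 N or contact force between blank and end_pin above 20 N).
It fails at once if the handle is pushed with more than 20 N (contact force between grip_sleeve and the fingers above 20 N or contact force between grip_sleeve and the arm above 20 N).
It fails at once if another thing on the table is moved by more than 20 mm (distance of any of round_blank, mug, tea_glass, thread_spool, peg_doll, screwdriver, glue_jar from where it was at the start of the episode above 0.02 m).
It also fails if it takes over 56 s, if anything falls off the work surface, if the arm or the gripper's body presses on something with over 40 N, if the wrist force passes 120 N, or if a joint passes its speed limit or range.

ROBOT

A 6-joint arm with a two-finger parallel gripper is mounted at the origin on the work surface. World frame = base frame: x ahead of the robot, y to its left, z up, the work surface at z = 0. Lengths are in mm, angles in rad, forces in N, time in s.
With the tool pointing down it reaches from about 350 to 975 mm from the base axis. Payload 7.1 kg.
Tool frame: the origin (TCP) lies on the centre line of the jaws, within the pads' length; the fingertips stand 25 mm ahead of it and the grasp point (between the pads) lies 6 mm ahead of it (ctrl.nose_length is the distance from the TCP to the fingertips, in mm); x points along the fingers, y is the direction in which the jaws open and shut, and the axes are right-handed (so a half turn about x gives the same grasp; the last joint's range is limited). The gripper opens to 88 mm and grips with 3 to 60 N. Pads are 20 mm wide; open, the fingers measure 115 mm over their backs; the gripper's body (75 mm by 178 mm) begins 61 mm behind the grasp point.
Start: joints at [1.321, 0.423, 1.63, -0, 1.089, -0.019], TCP at [142.942, 608.418, 247.675] pointing down, gripper open.
Joint ranges: [-3, 3], [-0.9, 2.11], [0.09, 2.58], [-1.31, 4.45], [0.11, 2.69], [-2.54, 2.54]. Speed limits (rad/s): [2.39, 2.39, 3.01, 3.14, 3.14, 3.14].

INTERFACE

Orientations are given as a rotation vector (axis times angle).
In Python, from workcell import ctrl gives the robot as it stands.
- The arm moves only by the tool arm_command, never from a script. Its argument "deltas" is a list of rows, each a list of 4 numbers: the shift along the tool's x, y, z in m, then the turn about the tool's x in rad. In form: [[tx, ty, tz, yaw], ...]. A call has 1 to 10 rows; each row shifts and turns the pose as measured when the row begins, along the tool's axes as they then stand; what a row does not reach is not made up. A row lasts 1/10 s, in which the tool goes at most 50 mm and 8.59 degrees, less where a joint would pass 70% of its speed; a pose out of reach is approached as far as the arm can. A call is refused whole if a number of a shift passes 0.05 or a number of a turn 0.15, either way. A call with a gripper value outside its range is refused whole. "hand" is the finger opening in m, from 0 to 0.0878, set as the call begins (left out, the last holds). The fingers move at their own pace and stop on an object; the grip force is fixed at half the most. Time passes only in rows, so rows that do not move let the fingers close. It gives the time, the measured TCP pose, the force and the opening at its end, in the units of the state.
- ctrl.get_obs(): the state, without advancing time (a new reading comes with each control period).
- ctrl.get_image(name): name is "side" or "top"; returns the picture (420x560x3 uint8, red, green, blue); there is no depth.
- ctrl.get_calibration(name): a dict with "fx", "fy", "cx", "cy" (pixels), "dist" ([k1, k2, p1, p2, k3] as OpenCV has them; the pictures are not rectified), "R" (3x3) and "t" (3): a world point X has camera coordinates R X + t. Camera axes: x right, y down, z forward; pixel columns grow to the right and rows downward; lengths in mm; the calibration is good to about 2 mm. A picture is of the moment at which its call begins. get_calibration takes no time and is no camera call.
- ctrl.close_job(): hands the job in, once; it reports no verdict.
The state is a dict: "t": time; "qpos": joint angles; "qvel": joint speeds; "joint_torque": joint torques, N m; "ee_pos": TCP position; "orientation": TCP orientation; "ft_force": force on the tool from outside, world axes, zero at the start; "moment": the same for the moment, N m; "width": finger opening in mm.
Only numpy, scipy, OpenCV 4.12 (cv2) and the standard library are available. Lean on these libraries where they do the work, as an engineer would, in place of code of your own. Each camera call takes 0.05 s, during which the arm holds its last target.

## Working session

There is one attempt and no reset: what is moved stays moved. The work goes in short steps, Python scripts to look and compute and a tool call to move; the robot and the scene stay as the last step left them, time stands still between calls to the robot, and variables do not carry over. Pictures are saved under pics/ and viewed, and the job is handed in when it is done.

Besides the shell and the picture viewer there is one more tool, called after ">>>" as name([rows], argument=value, ...), one row to a line, values as JSON. arm_command: Moves the arm, as the interface text tells. Its arguments: {"type":"object","properties":{"deltas":{"type":"array","items":{"type":"array","items":{"type":"number"}}},"hand":{"type":"number"}},"required":["deltas"]}

```bash
ls; mkdir -p pics; python3 - <<'E'
from workcell import ctrl
import cv2
print(ctrl.get_obs())
for n in("side","top"):
    im=ctrl.get_image(n); cv2.imwrite(f"pics/{n}0.png",im[:,:,::-1]); print(ctrl.get_calibration(n))
print(ctrl.nose_length)
E
```

```text
pics
{'t': 0.0, 'qpos': array([ 1.32100293e+00,  4.23810065e-01,  1.63067998e+00, -1.10701977e-05,
        1.08859737e+00, -1.89693879e-02]), 'qvel': array([-0.00054382, -0.00038685,  0.00031694, -0.00105724,  0.00061452,
       -0.00179458]), 'joint_torque': array([ 2.40097379e-04, -5.44611096e+01, -2.73676246e+01,  6.44880719e-02,
        2.23900226e-02, -1.03353518e-04]), 'ee_pos': array([142.81965075, 607.93667353, 246.92481938]), 'orientation': array([ 0.18005017,  1.56337979, -0.18238333]), 'ft_force': array([ 0.23878412,  0.25902421, -0.18449713]), 'moment': array([-0.0178847 , -0.02534004,  0.03301297]), 'width': 88.08227698343131}
{'fx': 415.82807781445854, 'fy': 415.82807781445854, 'cx': 277.6533388962955, 'cy': 207.91835223723365, 'dist': array([-0.07763319,  0.        ,  0.        ,  0.        ,  0.        ]), 'R': array([[ 0.89113022, -0.45363486,  0.01011618],
       [-0.24091251, -0.49191133, -0.83665071],
       [ 0.38451019,  0.74312762, -0.54764337]]), 't': array([-370.35394758,  180.4051774 ,  895.33934434])}
{'fx': 443.33417674851376, 'fy': 443.33417674851376, 'cx': 280.68691010438124, 'cy': 208.58288440649903, 'dist': array([-0.13302247,  0.        ,  0.        ,  0.        ,  0.        ]), 'R': array([[-0.02090432, -0.99975187,  0.00769485],
       [-0.9974033 ,  0.02032343, -0.06909133],
       [ 0.0689178 , -0.00911917, -0.99758066]]), 't': array([  9.52402293, 445.77935438, 982.52424561])}
25.0
```

View pics/side0.png

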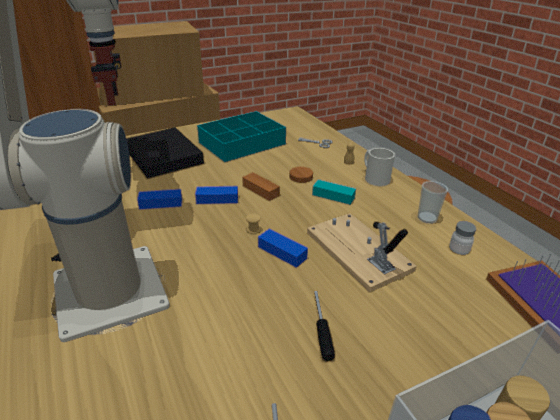

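View pics/top0.png

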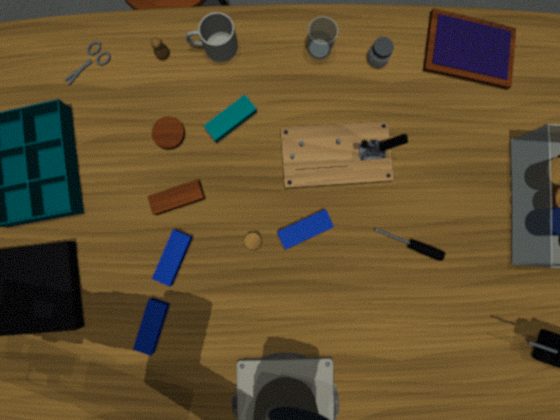

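```bash
python3 - <<'E'
import cv2,numpy as np
t=cv2.imread("pics/top0.png"); s=cv2.imread("pics/side0.png")
def g(i): return np.clip((i/255.)**0.7*255,0,255).astype('uint8')
cv2.imwrite("pics/jigtop.png",g(cv2.resize(t[115:195,275:415],None,fx=5.7,fy=5.7,interpolation=cv2.INTER_CUBIC)))
a=cv2.resize(t[165:225,136:216],None,fx=5,fy=5,interpolation=cv2.INTER_CUBIC)
b=cv2.resize(s[165:209,230:290],None,fx=6.66,fy=6.82,interpolation=cv2.INTER_CUBIC)
print(a.shape,b.shape)
cv2.imwrite("pics/blank.png",g(np.hstack([a,cv2.resize(b,(400,300))])))
cv2.imwrite("pics/jigside.png",g(cv2.resize(s[205:295,300:420],None,fx=6.5,fy=6.5,interpolation=cv2.INTER_CUBIC)))
E
```

```text
(300, 400, 3) (300, 400, 3)
```

View pics/jigtop.png

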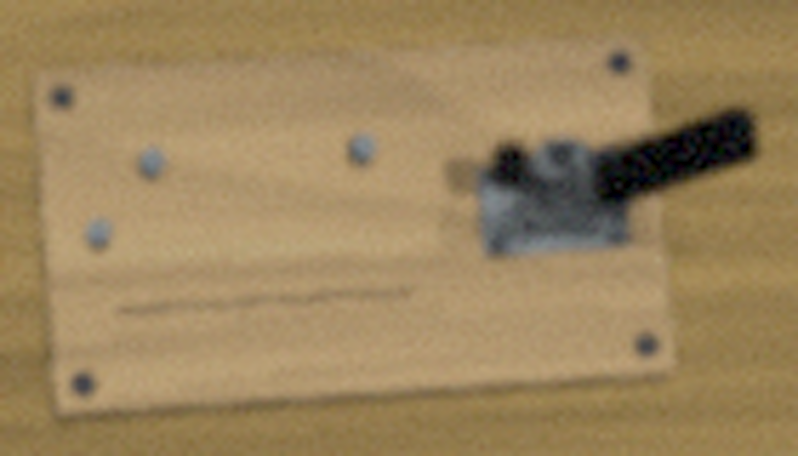

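View pics/blank.png

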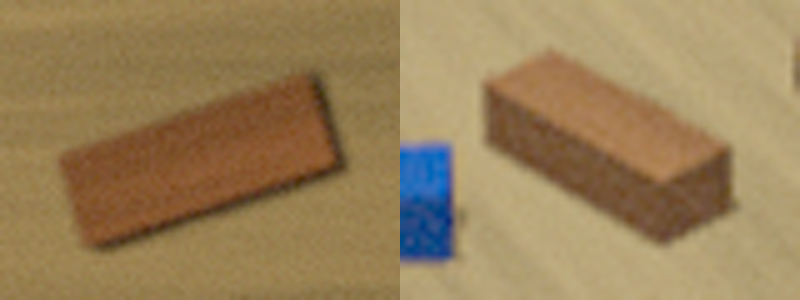

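View pics/jigside.png

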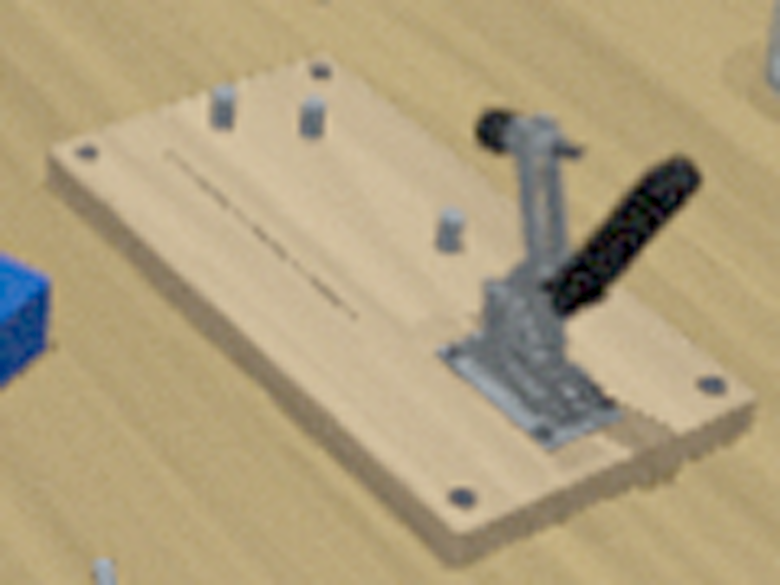

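```bash
cat > h.py <<'E'
import numpy as np,cv2
from workcell import ctrl
from scipy.optimize import least_squares
def proj(n,P):
    c=ctrl.get_calibration(n); K=np.array([[c['fx'],0,c['cx']],[0,c['fy'],c['cy']],[0,0,1]])
    return cv2.projectPoints(np.float64(P).reshape(-1,1,3),cv2.Rodrigues(c['R'])[0],np.float64(c['t']),K,np.float64(c['dist']))[0][:,0]
def W(p,P):
    P=np.float64(P);c,s=np.cos(p[2]),np.sin(p[2])
    return np.c_[p[0]+c*P[:,0]-s*P[:,1],p[1]+s*P[:,0]+c*P[:,1],P[:,2]]
def fit(obs,x0):
    def r(p): return np.concatenate([(proj(n,W(p,P))-px).ravel() for n,P,px in obs])
    s=least_squares(r,x0,loss='soft_l1',x_scale=[1,1,.01]); return s.x,r(s.x).reshape(-1,2)
def cr(c,sx,sy,ox,oy): return (np.float64(c)+.5)/[sx,sy]-.5+[ox,oy]
E
python3 - <<'E'
from h import *
pins=[[27,80,34],[27,-4,34],[0,103,34]]
bc=[[70,125,18],[70,-125,18],[-70,-125,18],[-70,125,18]]
J=pins+bc
t=cr([(151,160),(361,147),(98,231),(37,72),(645,42),(674,370),(58,413)],5.7,5.7,275,115)
s=cr([(313,101),(452,213),(223,91),(318,57),(755,402),(455,530),(50,152)],6.5,6.5,300,205)
for o in ([("top",J,t)],[("side",J,s)],[("top",J,t),("side",J,s)]):
    x,r=fit(o,[600,-100,0.0]);print(x);print(r.round(1).tolist())
T=[[22,60,34],[22,-60,34],[-22,-60,34],[-22,60,34]]
t=cr([(62,157),(308,73),(340,160),(88,245)],5,5,136,165)
s=cr([(550,50),(730,150),(663,182),(485,85),(735,207),(663,244),(487,148)],6.66,6.82,230-400/6.66,165)
B=T+[[22,-60,0],[-22,-60,0],[-22,60,0]]
for o in ([("top",T,t)],[("side",B,s)],[("top",T,t),("side",B,s)]):
    x,r=fit(o,[450,200,0.3]);print(x);print(r.round(1).tolist())
print(ctrl.get_obs()['t'])
E
```

```text
[ 5.68533744e+02 -1.29878978e+02  4.54577853e-02]
[[0.2, -0.1], [0.6, -0.1], [0.1, -0.1], [-1.2, -0.3], [0.1, -1.2], [0.5, 1.2], [-0.7, 0.6]]
[ 5.70424582e+02 -1.28702759e+02  4.82417827e-02]
[[-0.1, 0.3], [-0.3, 0.4], [0.0, 0.3], [0.9, -0.7], [0.5, -0.9], [-0.1, 0.6], [-1.0, -0.7]]
[ 5.69166535e+02 -1.29754222e+02  4.80577014e-02]
[[0.1, -0.3], [0.5, -0.3], [0.0, -0.2], [-1.3, -0.5], [-0.1, -1.6], [0.5, 0.7], [-0.7, 0.4], [-0.2, 0.7], [-0.4, 0.8], [-0.2, 0.7], [0.8, -0.4], [0.4, -0.5], [-0.2, 1.1], [-1.2, -0.4]]
[4.76726582e+02 2.34349082e+02 3.07501006e-01]
[[-0.7, -0.3], [0.6, -0.8], [0.2, 0.4], [-0.1, 0.7]]
[4.78537823e+02 2.37131805e+02 3.10323548e-01]
[[0.4, -0.2], [0.8, -0.8], [0.0, -0.1], [-0.6, -0.6], [-0.1, 0.8], [0.0, 0.9], [-0.5, -0.1]]
[4.77248754e+02 2.34824098e+02 3.08664532e-01]
[[-1.0, -0.5], [0.3, -1.1], [0.0, 0.1], [-0.3, 0.5], [0.4, 0.2], [0.8, -0.3], [-0.1, 0.4], [-0.7, -0.2], [-0.1, 1.3], [-0.1, 1.4], [-0.6, 0.3]]
0.1
```

```bash
cat >> h.py <<'E'
from scipy.spatial.transform import Rotation as Ro
JIG=np.array([569.2,-129.8,0.047]); BL=np.array([477.2,234.8,0.3085])
def cur():
    o=ctrl.get_obs(); R=Ro.from_rotvec(o['orientation']).as_matrix(); return o,R
def to(tgt,yawx=None):
    """tgt world mm TCP; yawx: world angle wanted for jaw axis (mod pi)"""
    o,R=cur(); d=R.T@(np.float64(tgt)-o['ee_pos'])/1000
    a=np.arctan2(R[1,1],R[0,1]); 
    dy=None
    if yawx is not None:
        e=(yawx-a+np.pi/2)%np.pi-np.pi/2; dy=-e if R[2,0]<0 else e   # turn about tool x (down) is reversed
    print('t',round(o['t'],2),'pos',o['ee_pos'].round(1),'jawang',round(a,4),'tilt',np.arccos(-R[2,0]).round(4),'tooldelta',d.round(4),'turn',dy,'F',o['ft_force'].round(1),'w',round(o['width'],1))
def jig(P): return W(JIG,np.array([P]))[0]
E
python3 - <<'E'
from h import *
o,R=cur();print(R.round(3))
to([BL[0],BL[1],120],BL[2])
E
```

```text
[[-0.     0.229  0.973]
 [-0.001  0.973 -0.229]
 [-1.    -0.001 -0.   ]]
t 0.1 pos [142.8 608.  247. ] jawang 1.34 tilt 0.0014 tooldelta [ 0.1274 -0.2866  0.4109] turn 1.0314735950040634 F [-0.4 -0.2  0. ] w 88.0
```

>>> arm_command([
  [0, -0.028, 0.04, 0],
  [0, -0.028, 0.04, 0],
  [0, -0.028, 0.04, 0],
  [0, -0.028, 0.04, 0],
  [0, -0.028, 0.04, 0],
  [0, -0.028, 0.04, 0],
  [0, -0.028, 0.04, 0],
  [0, -0.028, 0.04, 0],
  [0, -0.028, 0.04, 0],
  [0, 0, 0, 0],
], hand=0.0878)

```text
t: 1.1
ee_pos: [442.3, 271.5, 244.4]
orientation: [0.175, 1.565, -0.179]
ft_force: [-1.0, 0.8, -0.9]
width: 88.1
```

>>> arm_command([
  [0, 0, 0, 0.14],
  [0, 0, 0, 0.14],
  [0, 0, 0, 0.14],
  [0, 0, 0, 0.14],
  [0, 0, 0, 0.14],
  [0, 0, 0, 0.14],
  [0, 0, 0, 0.14],
  [0, 0, 0, 0.05],
  [0, 0, 0, 0],
])

```text
t: 2.0
ee_pos: [437.0, 273.7, 241.5]
orientation: [1.001, 1.33, -1.016]
ft_force: [0.6, 0.6, 0.5]
width: 87.8
```

```bash
python3 - <<'E'
from h import *
to([BL[0],BL[1],120],BL[2])
E
```

```text
t 2.0 pos [437.  273.7 241.5] jawang 0.2704 tilt 0.0101 tooldelta [0.1213 0.0296 0.048 ] turn -0.03805504452402264 F [0.6 0.6 0.5] w 87.8
```

>>> arm_command([
  [0.02, 0.007, 0.012, -0.038],
  [0.03, 0.008, 0.012, 0],
  [0.03, 0.008, 0.012, 0],
  [0.03, 0.007, 0.012, 0],
  [0.0, 0, 0, 0],
])

```text
t: 2.5
ee_pos: [478.9, 239.3, 129.1]
orientation: [0.964, 1.349, -0.973]
ft_force: [-0.2, -0.2, -0.5]
width: 87.5
```

```bash
python3 - <<'E'
from h import *
to([BL[0],BL[1],30],BL[2])
o,R=cur();print(R.round(4))
im=ctrl.get_image("top"); cv2.imwrite("pics/t1.png",cv2.resize(im[:,:,::-1][140:260,100:260],None,fx=5,fy=5,interpolation=cv2.INTER_CUBIC))
im=ctrl.get_image("side"); cv2.imwrite("pics/s1.png",cv2.resize(im[:,:,::-1][100:220,180:340],None,fx=5,fy=5,interpolation=cv2.INTER_CUBIC))
E
```

```text
t 2.5 pos [478.9 239.3 129.1] jawang 0.3228 tilt 0.007 tooldelta [ 0.0991 -0.0024  0.0038] turn 0.014271416049095986 F [-0.2 -0.2 -0.5] w 87.5
[[-6.700e-03  9.483e-01  3.172e-01]
 [-2.000e-03  3.172e-01 -9.484e-01]
 [-1.000e+00 -7.000e-03 -3.000e-04]]
```

View pics/s1.png

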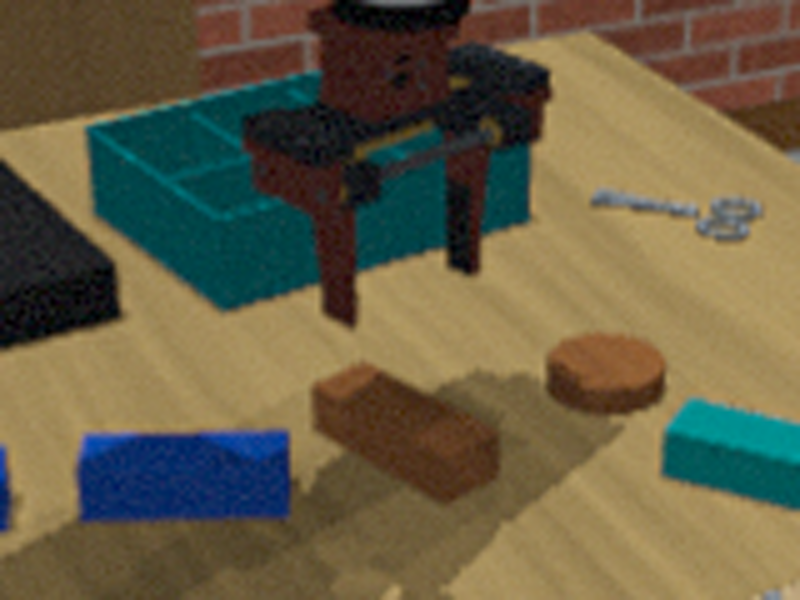

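The gripper stands above the brown blank (crop 405,430), with the fingers on either side of its width. I'm descending now.

>>> arm_command([
  [0.025, -0.001, 0.001, 0.014],
  [0.025, -0.001, 0.001, 0],
  [0.025, 0, 0.001, 0],
  [0.012, 0, 0.001, 0],
  [0.004, 0, 0, 0],
])

```text
t: 3.1
ee_pos: [483.6, 243.0, 48.7]
orientation: [0.985, 1.336, -0.963]
ft_force: [-0.6, -0.2, -0.3]
width: 87.8
```

```bash
python3 - <<'E'
from h import *
to([BL[0],BL[1],30],BL[2])
E
```

```text
t 3.1 pos [483.6 243.   48.7] jawang 0.3138 tilt 0.0142 tooldelta [ 0.0186 -0.0088  0.0059] turn 0.005263447079263628 F [-0.6 -0.2 -0.3] w 87.8
```

>>> arm_command([
  [0.01, -0.006, 0.004, 0.004],
  [0.008, -0.003, 0.002, 0],
])

```text
t: 3.3
ee_pos: [478.4, 235.9, 32.4]
orientation: [0.991, 1.333, -0.961]
ft_force: [-0.7, 0.2, -0.5]
width: 87.7
```

```bash
python3 - <<'E'
from h import *
to([BL[0],BL[1],30],BL[2])
print(cur()[1].round(4))
E
```

```text
t 3.3 pos [478.4 235.9  32.4] jawang 0.3108 tilt 0.0191 tooldelta [ 0.0023 -0.0015  0.0007] turn 0.002340443344089893 F [-0.7  0.2 -0.5] w 87.7
[[ 0.0162  0.9519  0.3059]
 [ 0.0101  0.3058 -0.952 ]
 [-0.9998  0.0185 -0.0047]]
```

>>> arm_command([
  [0.001, -0.001, 0.0005, 0.002],
  [0, 0, 0, 0],
  [0, 0, 0, 0],
  [0, 0, 0, 0],
  [0, 0, 0, 0],
  [0, 0, 0, 0],
], hand=0.03)

```text
t: 3.9
ee_pos: [477.9, 234.8, 32.3]
orientation: [0.994, 1.331, -0.963]
ft_force: [-0.2, 0.2, 0.9]
width: 44.0
```

```bash
python3 - <<'E'
from h import *
to([BL[0],BL[1],30],BL[2])
print(cur()[1].round(4))
E
```

```text
t 3.9 pos [477.9 234.8  32.3] jawang 0.3079 tilt 0.0204 tooldelta [ 0.0023 -0.0007 -0.0002] turn -0.0005817928224669533 F [-0.2  0.2  0.9] w 44.0
[[ 0.0174  0.9528  0.3032]
 [ 0.0107  0.303  -0.9529]
 [-0.9998  0.0198 -0.0049]]
```

>>> arm_command([
  [-0.02, 0, 0, 0],
  [-0.03, 0, 0, 0],
  [-0.03, 0, 0, 0],
  [0, 0, 0, 0],
])

```text
t: 4.3
ee_pos: [475.4, 233.5, 113.3]
orientation: [0.991, 1.333, -0.966]
ft_force: [0.4, 0.5, -1.4]
width: 44.4
```

```bash
python3 - <<'E'
from h import *
p=jig([-6,31,0]);p[2]=110
to(p,JIG[2])
print(cur()[1].round(4))
E
```

```text
t 4.3 pos [475.4 233.5 113.3] jawang 0.308 tilt 0.0164 tooldelta [ 0.0015 -0.0186  0.3431] turn 0.2609705305244545 F [ 0.4  0.5 -1.4] w 44.4
[[ 0.0138  0.9528  0.3032]
 [ 0.009   0.3031 -0.9529]
 [-0.9999  0.0158 -0.0044]]
```

>>> arm_command([
  [-0.002, -0.002, 0.035, 0],
  [0, -0.002, 0.042, 0],
  [0, -0.002, 0.042, 0],
  [0, -0.002, 0.042, 0],
  [0, -0.002, 0.042, 0],
  [0, -0.002, 0.042, 0],
  [0, -0.002, 0.042, 0],
  [0, -0.002, 0.03, 0],
  [0, 0, 0.01, 0],
])

```text
t: 5.2
ee_pos: [560.1, -92.4, 106.1]
orientation: [0.986, 1.34, -0.963]
ft_force: [0.7, 1.1, -1.7]
width: 43.8
```

>>> arm_command([
  [0, 0, 0, 0.13],
  [0, 0, 0, 0.13],
  [0, 0, 0, 0],
])

```text
t: 5.5
ee_pos: [558.6, -93.2, 102.9]
orientation: [1.189, 1.233, -1.168]
ft_force: [-0.8, -0.2, -3.3]
width: 43.6
```

```bash
python3 - <<'E'
from h import *
p=jig([-6,31,0]);p[2]=90
to(p,JIG[2])
print(cur()[1].round(4))
E
```

```text
t 5.5 pos [558.6 -93.2 102.9] jawang 0.0422 tilt 0.0127 tooldelta [0.0128 0.0029 0.0062] turn -0.004768098294791523 F [-0.8 -0.2 -3.3] w 43.6
[[ 0.0054  0.9991  0.0423]
 [ 0.0115  0.0422 -0.999 ]
 [-0.9999  0.0059 -0.0112]]
```

>>> arm_command([
  [0.012, 0.003, 0.005, -0.004],
  [0.014, 0, 0, 0],
  [0.012, 0, 0, 0],
  [0.0, 0, 0, 0],
])

```text
t: 5.9
ee_pos: [560.9, -95.9, 59.8]
orientation: [1.177, 1.243, -1.159]
ft_force: [0.0, -0.4, -1.8]
width: 44.1
```

```bash
python3 - <<'E'
from h import *
p=jig([-6,31,0]);p[2]=51
to(p,JIG[2])
print(cur()[1].round(4))
for n,(a,b,c,d) in dict(top=(100,220,250,410),side=(185,305,290,450)).items():
    im=ctrl.get_image(n); cv2.imwrite(f"pics/{n}2.png",cv2.resize(im[:,:,::-1][a:b,c:d],None,fx=5,fy=5,interpolation=cv2.INTER_CUBIC))
E
```

```text
t 5.9 pos [560.9 -95.9  59.8] jawang 0.0574 tilt 0.0125 tooldelta [0.0087 0.0007 0.0034] turn 0.010427039099935476 F [ 0.  -0.4 -1.8] w 44.1
[[ 0.0025  0.9983  0.0574]
 [ 0.0122  0.0574 -0.9983]
 [-0.9999  0.0032 -0.012 ]]
```

View pics/side2.png

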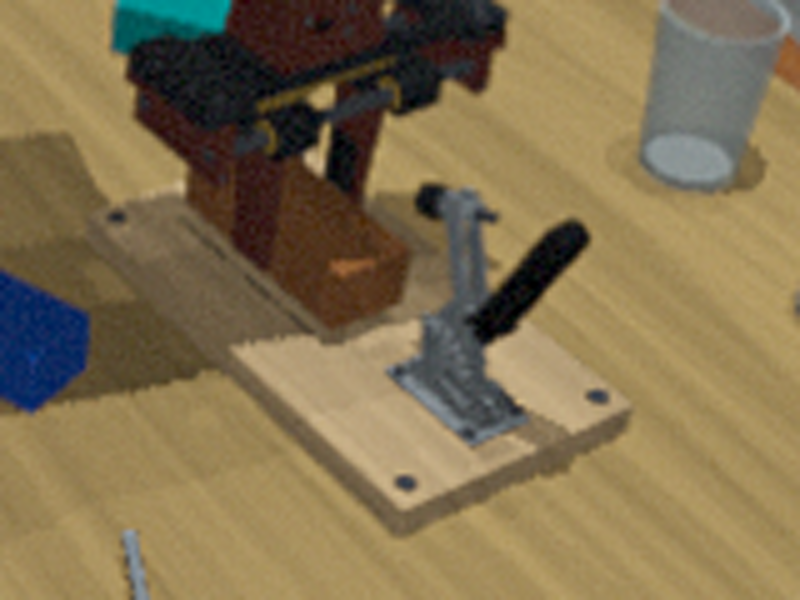

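View pics/top2.png

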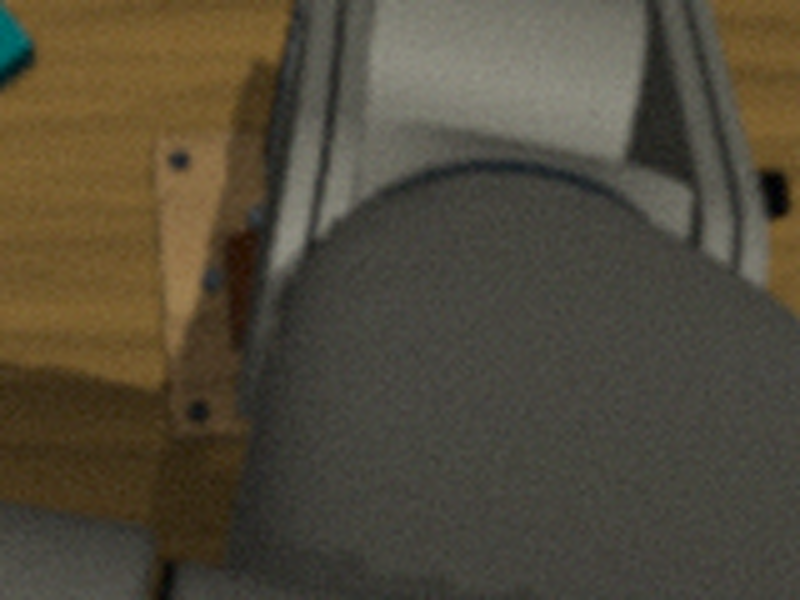

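```bash
python3 - <<'E'
from h import *
o,R=cur(); e=o['ee_pos']
p=[e[0],e[1],.0574]
print((proj("top",W(p,[[22,60,61.5],[-22,60,61.5]]))-[250,100])*5+2)
print((proj("side",W(p,[[22,-60,61.5],[-22,-60,61.5],[-22,-60,27.5],[-22,60,61.5]]))-[290,185])*5+2)
for x in ([27,80,34],[0,103,34]): print((proj("top",W(JIG,[x]))-[250,100])*5+2)
E
```

```text
[[230.87857223 227.99336446]
 [239.17094025 327.60830014]]
[[416.30873305 252.07547463]
 [343.60367495 280.57376135]
 [335.0357686  337.99493255]
 [190.17568989 152.92940217]]
[[258.12747153 213.61658156]]
[[211.18902868 276.13865897]]
```

>>> arm_command([
  [0.004, 0.0, 0.003, 0.01],
  [0.002, 0, 0, 0],
  [0.0, 0, 0, 0],
])

```text
t: 6.3
ee_pos: [562.7, -99.3, 55.5]
orientation: [1.186, 1.235, -1.165]
ft_force: [0.3, -0.3, -1.8]
width: 43.9
```

```bash
python3 - <<'E'
from h import *
p=jig([-6,31,0]);p[2]=50.3
to(p,JIG[2])
print(cur()[1].round(4))
E
```

```text
t 6.3 pos [562.7 -99.3  55.5] jawang 0.0467 tilt 0.013 tooldelta [ 0.0052 -0.0009 -0.0002] turn -0.0002658744241230693 F [ 0.3 -0.3 -1.8] w 43.9
[[ 0.0061  0.9989  0.0468]
 [ 0.0115  0.0467 -0.9988]
 [-0.9999  0.0066 -0.0112]]
```

>>> arm_command([
  [0.003, -0.0005, 0, 0],
  [0.001, 0, 0, 0],
  [0.001, 0, 0, 0],
])

```text
t: 6.6
ee_pos: [562.7, -99.5, 51.0]
orientation: [1.187, 1.233, -1.164]
ft_force: [-0.3, 0.2, -1.5]
width: 44.2
```

>>> arm_command([
  [0.001, 0, 0, 0],
])

```text
t: 6.7
ee_pos: [562.7, -99.5, 50.2]
orientation: [1.186, 1.233, -1.164]
ft_force: [-2.6, 0.3, 7.7]
width: 44.1
```

>>> arm_command([
  [0.001, 0, 0, 0],
])

```text
t: 6.8
ee_pos: [562.7, -99.5, 50.0]
orientation: [1.187, 1.233, -1.164]
ft_force: [-5.7, 0.9, 17.4]
width: 43.9
```

>>> arm_command([
  [-0.0005, 0, 0, 0],
])

```text
t: 6.9
ee_pos: [562.7, -99.6, 50.8]
orientation: [1.187, 1.233, -1.164]
ft_force: [-0.6, -0.3, -2.2]
width: 44.0
```

>>> arm_command([
  [0, 0.001, 0, 0],
  [0, 0.001, 0, 0],
  [0, 0.001, 0, 0],
])

```text
t: 7.2
ee_pos: [566.0, -99.4, 50.8]
orientation: [1.187, 1.233, -1.164]
ft_force: [-1.0, -0.4, -1.9]
width: 43.6
```

```bash
python3 - <<'E'
from h import *
p=jig([0,38,0]);p[2]=50.3
to(p,JIG[2])
print(cur()[1].round(4))
E
```

```text
t 7.2 pos [566.  -99.4  50.8] jawang 0.0465 tilt 0.0137 tooldelta [ 0.0006  0.0018 -0.0075] turn -0.0005250712279201153 F [-1.  -0.4 -1.9] w 43.6
[[ 0.0081  0.9989  0.0465]
 [ 0.0111  0.0465 -0.9989]
 [-0.9999  0.0086 -0.0107]]
```

>>> arm_command([
  [0, 0, -0.001, 0],
  [0, 0, -0.001, 0],
  [0, 0, -0.001, 0],
  [0, 0, -0.001, 0],
])

```text
t: 7.6
ee_pos: [565.9, -95.1, 50.4]
orientation: [1.187, 1.233, -1.164]
ft_force: [1.1, -0.2, -1.9]
width: 43.8
```

>>> arm_command([
  [0, 0.0005, 0, 0],
  [0, 0.0004, 0, 0],
])

```text
t: 7.8
ee_pos: [566.7, -94.8, 50.4]
orientation: [1.186, 1.233, -1.164]
ft_force: [-0.3, 0.1, -1.2]
width: 43.7
```

>>> arm_command([
  [0, 0.0004, 0, 0],
])

```text
t: 7.9
ee_pos: [567.1, -94.8, 50.4]
orientation: [1.186, 1.233, -1.164]
ft_force: [0.5, 0.1, -1.9]
width: 43.9
```

>>> arm_command([
  [0, 0.0004, 0, 0],
])

```text
t: 8.0
ee_pos: [567.6, -94.8, 50.4]
orientation: [1.186, 1.233, -1.164]
ft_force: [-0.4, 0.1, -1.6]
width: 44.4
```

>>> arm_command([
  [0, 0.0004, 0, 0],
])

```text
t: 8.1
ee_pos: [568.0, -94.8, 50.4]
orientation: [1.186, 1.233, -1.164]
ft_force: [-0.0, 0.0, -1.8]
width: 44.0
```

>>> arm_command([
  [0, 0.0004, 0, 0],
])

```text
t: 8.2
ee_pos: [568.2, -94.8, 50.4]
orientation: [1.186, 1.234, -1.164]
ft_force: [-2.0, -0.3, -2.0]
width: 43.9
```

>>> arm_command([
  [0, 0.0003, 0, 0],
])

```text
t: 8.3
ee_pos: [568.2, -94.8, 50.3]
orientation: [1.186, 1.234, -1.165]
ft_force: [-1.9, -0.6, -0.9]
width: 44.0
```

>>> arm_command([
  [0, 0.0004, 0, 0],
])

```text
t: 8.4
ee_pos: [568.2, -94.8, 50.3]
orientation: [1.185, 1.235, -1.165]
ft_force: [-2.3, -0.1, 0.8]
width: 43.8
```

>>> arm_command([
  [0, 0.0005, 0, 0],
])

```text
t: 8.5
ee_pos: [568.3, -94.8, 50.3]
orientation: [1.185, 1.236, -1.166]
ft_force: [-3.3, 0.5, 1.8]
width: 44.1
```

```bash
python3 - <<'E'
from h import *
p=jig([0,38,0]);p[2]=50.3
to(p,JIG[2])
print(cur()[0]['moment'])
E
```

```text
t 8.5 pos [568.3 -94.8  50.3] jawang 0.0471 tilt 0.0122 tooldelta [-0.     -0.0008 -0.003 ] turn 0.00013433286742881023 F [-3.3  0.5  1.8] w 44.1
[-0.21604449  0.57620924  0.05751588]
```

>>> arm_command([
  [0, 0, -0.001, 0],
  [0, 0, -0.0005, 0],
])

```text
t: 8.7
ee_pos: [568.3, -93.7, 50.3]
orientation: [1.184, 1.235, -1.166]
ft_force: [-2.1, -4.3, -1.2]
width: 43.9
```

>>> arm_command([
  [0, 0.0001, -0.0005, 0],
])

```text
t: 8.8
ee_pos: [568.3, -93.7, 50.3]
orientation: [1.183, 1.235, -1.166]
ft_force: [-3.2, -6.6, -0.0]
width: 43.9
```

>>> arm_command([
  [0, 0.0001, -0.0005, 0],
])

```text
t: 8.9
ee_pos: [568.3, -93.7, 50.3]
orientation: [1.183, 1.235, -1.166]
ft_force: [-2.3, -4.7, -0.6]
width: 44.2
```

>>> arm_command([
  [0, 0.0001, -0.0005, 0],
])

```text
t: 9.0
ee_pos: [568.3, -93.7, 50.3]
orientation: [1.182, 1.234, -1.166]
ft_force: [-2.7, -4.9, -0.1]
width: 43.8
```

>>> arm_command([
  [0, 0.0007, -0.0006, 0],
])

```text
t: 9.1
ee_pos: [568.5, -93.6, 50.3]
orientation: [1.18, 1.235, -1.167]
ft_force: [-5.2, -7.0, 2.4]
width: 43.6
```

>>> arm_command([
  [0, 0.0009, -0.0007, 0],
])

```text
t: 9.2
ee_pos: [568.6, -93.6, 50.3]
orientation: [1.179, 1.236, -1.168]
ft_force: [-5.8, -7.2, 3.2]
width: 43.9
```

```bash
python3 - <<'E'
from h import *
p=jig([0,38,0]);p[2]=50.3
to(p,JIG[2])
print(cur()[0]['moment'],cur()[1].round(4))
E
```

```text
t 9.2 pos [568.6 -93.6  50.3] jawang 0.0496 tilt 0.0072 tooldelta [-0.     -0.001  -0.0018] turn 0.002623146938579568 F [-5.8 -7.2  3.2] w 43.9
[-1.21376581  0.97815117  0.19207686] [[ 0.0017  0.9988  0.0496]
 [ 0.007   0.0496 -0.9987]
 [-1.      0.0021 -0.0069]]
```

>>> arm_command([
  [0, 0.0012, -0.0008, 0],
])

```text
t: 9.3
ee_pos: [568.7, -93.6, 50.3]
orientation: [1.176, 1.237, -1.169]
ft_force: [-6.8, -8.8, 3.9]
width: 43.6
```

>>> arm_command([
  [0, 0.0014, -0.0008, 0],
  [0, 0.0014, -0.0008, 0],
])

```text
t: 9.5
ee_pos: [568.8, -93.5, 50.3]
orientation: [1.171, 1.241, -1.173]
ft_force: [-7.0, -7.6, 4.2]
width: 43.9
```

```bash
python3 - <<'E'
from h import *
p=jig([0,38,0]);p[2]=50.3
to(p,JIG[2])
print(cur()[0]['moment'],cur()[1].round(4))
E
```

```text
t 9.5 pos [568.8 -93.5  50.3] jawang 0.0519 tilt 0.0071 tooldelta [ 0.0001 -0.0013 -0.0018] turn 0.004897581080784086 F [-7.  -7.6  4.2] w 43.9
[-1.21998757  1.14312021  0.16285648] [[-0.0057  0.9986  0.0518]
 [ 0.0041  0.0519 -0.9986]
 [-1.     -0.0055 -0.0044]]
```

>>> arm_command([
  [0, 0.0004, -0.0004, 0],
  [0, 0, 0, 0],
  [0, 0, 0, 0],
  [0, 0, 0, 0],
], hand=0.062)

```text
t: 9.9
ee_pos: [571.0, -92.8, 51.0]
orientation: [1.174, 1.237, -1.171]
ft_force: [-0.6, 0.4, -0.4]
width: 62.1
```

```bash
python3 - <<'E'
from h import *
p=jig([0,38,0]);p[2]=50.3
to(p,JIG[2])
print(cur()[0]['moment'],cur()[1].round(4))
for n,(a,b,c,d) in dict(top=(100,220,250,410),side=(185,305,290,450)).items():
    im=ctrl.get_image(n); cv2.imwrite(f"pics/{n}3.png",cv2.resize(im[:,:,::-1][a:b,c:d],None,fx=5,fy=5,interpolation=cv2.INTER_CUBIC))
E
```

```text
t 9.9 pos [571.  -92.8  51. ] jawang 0.0507 tilt 0.0049 tooldelta [ 0.0007 -0.0036 -0.0012] turn 0.0037157030261154578 F [-0.6  0.4 -0.4] w 62.1
[-0.08208431  0.07618151  0.01744049] [[-0.0019  0.9987  0.0507]
 [ 0.0045  0.0507 -0.9987]
 [-1.     -0.0017 -0.0046]]
```

View pics/side3.png

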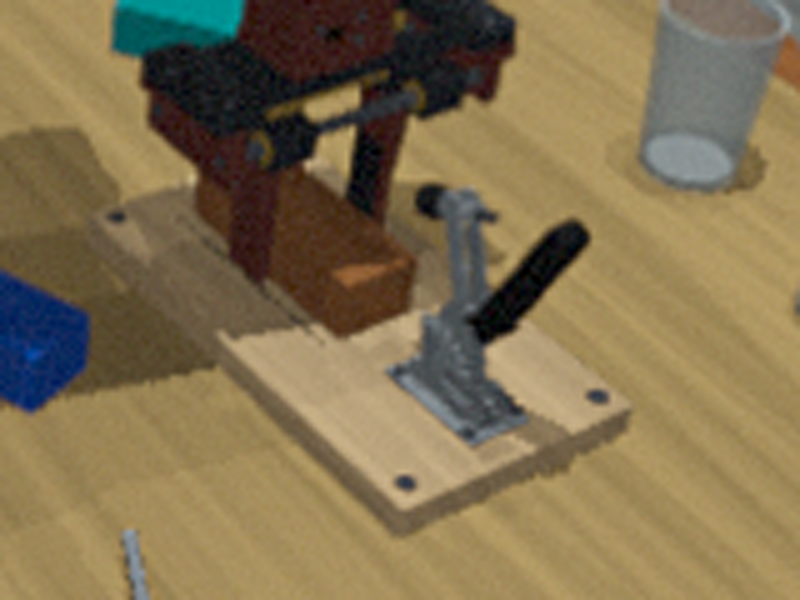

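View pics/top3.png

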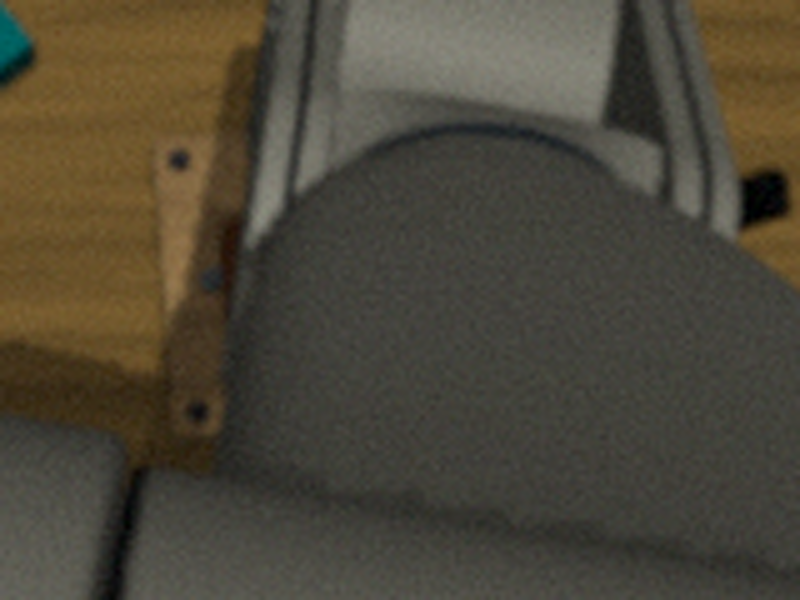

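>>> arm_command([
  [-0.01, 0, 0, 0],
  [-0.02, 0, 0, 0],
  [-0.03, 0, 0, 0],
  [-0.04, 0, 0, 0],
  [-0.04, 0, 0, 0],
  [0, 0, 0, 0],
])

```text
t: 10.6
ee_pos: [571.0, -93.0, 198.0]
orientation: [1.174, 1.239, -1.171]
ft_force: [0.9, -0.0, 0.6]
width: 61.7
```

>>> arm_command([
  [0, -0.03, -0.03, 0],
  [0, -0.04, -0.03, 0],
  [0, -0.04, -0.03, 0],
  [0, -0.04, -0.03, 0],
  [0, 0, 0, 0],
], hand=0.0)

```text
t: 11.1
ee_pos: [411.1, 20.6, 199.2]
orientation: [1.177, 1.234, -1.171]
ft_force: [0.5, -0.1, 0.5]
width: 25.5
```

```bash
python3 - <<'E'
from h import *
p=jig([0,38,0]);p[2]=50.3
to(p,JIG[2])
for n,(a,b,c,d) in dict(top=(100,220,260,420),side=(185,305,290,450)).items():
    im=ctrl.get_image(n); cv2.imwrite(f"pics/{n}4.png",cv2.resize(im[:,:,::-1][a:b,c:d],None,fx=5,fy=5,interpolation=cv2.INTER_CUBIC))
E
```

```text
t 11.1 pos [411.1  20.6 199.2] jawang 0.0481 tilt 0.0045 tooldelta [0.1486 0.1506 0.1205] turn 0.0010964218283002758 F [ 0.5 -0.1  0.5] w 25.5
```

View pics/side4.png

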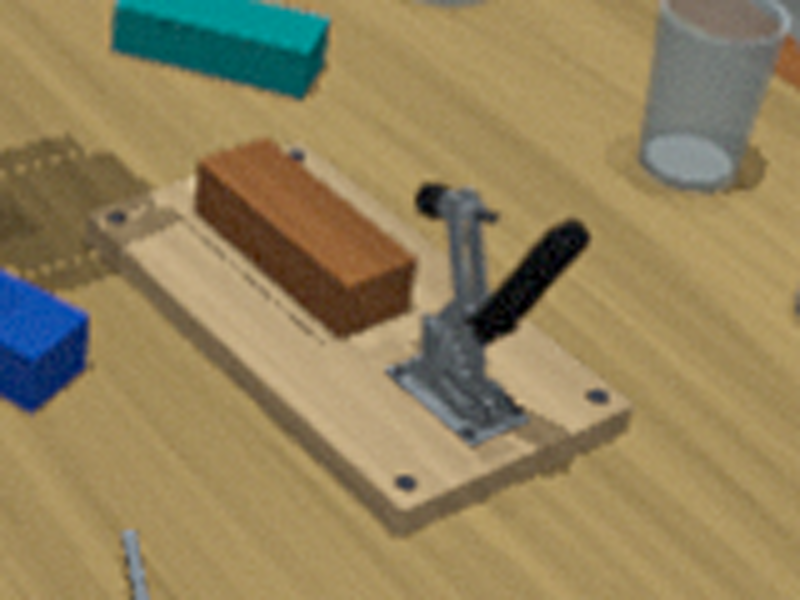

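View pics/top4.png

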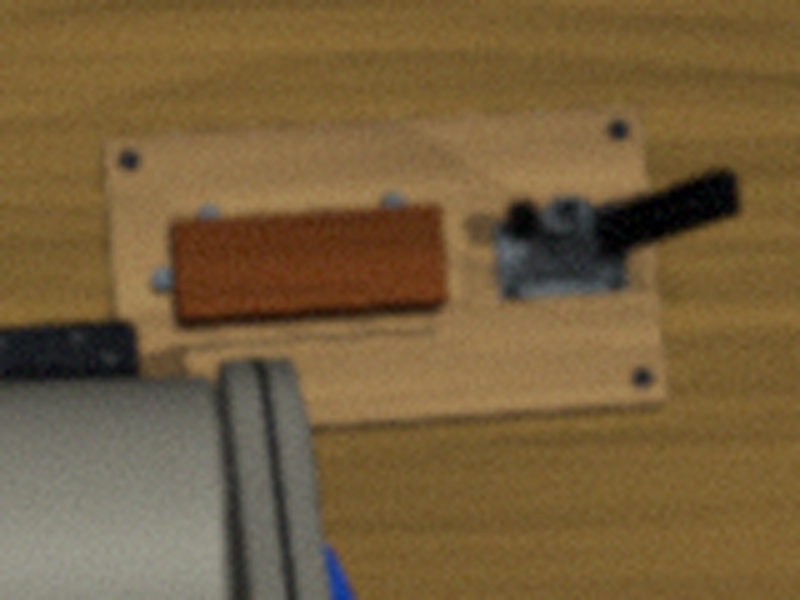

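```bash
python3 - <<'E'
from h import *
t=cr([(173,219),(441,204),(446,304),(181,325)],5,5,260,100)
s=cr([(266,140),(415,262),(343,291),(197,163)],5,5,290,185)
T=[[22,60,52],[22,-60,52],[-22,-60,52],[-22,60,52]]
pins=[[27,80,34],[27,-4,34],[0,103,34]]
tp=cr([(151,160),(361,147),(98,231)],5.7,5.7,275,115)
sp=cr([(313,101),(452,213),(223,91)],6.5,6.5,300,205)
for k in ((1,0),(0,1),(1,1)):
    ob=[];oj=[]
    if k[0]: ob.append(("top",T,t)); oj.append(("top",pins,tp))
    if k[1]: ob.append(("side",T,s)); oj.append(("side",pins,sp))
    x,r=fit(ob,[569,-92,.047]); j,_=fit(oj,[569,-130,.047])
    d=x[:2]-j[:2];c,q=np.cos(j[2]),np.sin(j[2])
    print(x,j,'rel',c*d[0]+q*d[1],-q*d[0]+c*d[1],x[2]-j[2])
E
```

```text
[ 5.65763823e+02 -9.21722048e+01  5.00730523e-02] [ 5.68560100e+02 -1.29263328e+02  4.83833717e-02] rel -0.9991111592277435 37.18295781050773 0.0016896806257610045
[ 5.66557199e+02 -9.32816281e+01  3.24260544e-02] [ 5.72064730e+02 -1.27733092e+02  5.62952466e-02] rel -3.560376100970351 34.70677136526273 -0.023869192232342247
[ 5.66272911e+02 -9.26279065e+01  4.23112193e-02] [ 5.69636938e+02 -1.29200385e+02  5.18033314e-02] rel -1.465785404542999 36.69760686578409 -0.00949211208869511
```

The blank looks seated against all three pins (top crop: side pins 207,213 and 393,200; end pin 162,280). Board friction may have carried part of the 7 N I measured, so I'm gripping it again and pressing a little more firmly, with less vertical load. That will also recheck the home position.

>>> arm_command([
  [0, 0.035, 0.026, 0],
  [0, 0.037, 0.028, 0],
  [0, 0.037, 0.028, 0],
  [0, 0.037, 0.028, 0],
  [0, 0, 0, 0],
], hand=0.066)

```text
t: 11.7
ee_pos: [579.2, -91.2, 201.4]
orientation: [1.182, 1.222, -1.163]
ft_force: [-0.2, 0.1, -1.0]
width: 53.9
```

```bash
python3 - <<'E'
from h import *
to([566.5,-94,51],0.049)
E
```

```text
t 11.7 pos [579.2 -91.2 201.4] jawang 0.0476 tilt 0.0144 tooldelta [ 0.1502 -0.0149  0.0025] turn -0.0013680828630582287 F [-0.2  0.1 -1. ] w 53.9
```

>>> arm_command([
  [0.02, -0.01, 0.002, 0],
  [0.03, -0.004, 0.001, 0],
  [0.02, 0, 0, 0],
  [0, 0, 0, 0],
], hand=0.066)

```text
t: 12.1
ee_pos: [570.8, -99.6, 128.2]
orientation: [1.188, 1.216, -1.164]
ft_force: [-0.2, -0.3, -0.4]
width: 65.7
```

```bash
python3 - <<'E'
from h import *
to([566.5,-94,51],0.049)
E
```

```text
t 12.1 pos [570.8 -99.6 128.2] jawang 0.042 tilt 0.0183 tooldelta [ 0.0772 -0.0055 -0.0057] turn -0.007005538235507425 F [-0.2 -0.3 -0.4] w 65.7
```

>>> arm_command([
  [0.015, -0.004, -0.005, -0.005],
  [0.015, -0.001, -0.001, 0],
  [0.008, 0, 0, 0],
  [0, 0, 0, 0],
])

```text
t: 12.5
ee_pos: [568.8, -95.1, 90.1]
orientation: [1.186, 1.215, -1.16]
ft_force: [-0.2, 0.5, -0.3]
width: 65.7
```

```bash
python3 - <<'E'
from h import *
to([566.5,-94,51],0.049); print(cur()[1].round(4))
E
```

```text
t 12.5 pos [568.8 -95.1  90.1] jawang 0.0457 tilt 0.0213 tooldelta [ 0.0391 -0.0031 -0.0012] turn -0.0033029836780924526 F [-0.2  0.5 -0.3] w 65.7
[[ 2.130e-02  9.987e-01  4.570e-02]
 [ 7.000e-04  4.570e-02 -9.990e-01]
 [-9.998e-01  2.130e-02  3.000e-04]]
```

>>> arm_command([
  [0.015, -0.003, -0.001, 0],
  [0.012, -0.0005, 0, 0],
  [0.008, 0, 0, 0],
  [0.002, 0, 0, 0],
])

```text
t: 12.9
ee_pos: [569.1, -95.0, 54.0]
orientation: [1.187, 1.21, -1.157]
ft_force: [-0.6, 0.2, -0.5]
width: 66.3
```

```bash
python3 - <<'E'
from h import *
to([566.5,-94,51],0.049); print(cur()[1].round(4))
E
```

```text
t 12.9 pos [569.1 -95.   54. ] jawang 0.0455 tilt 0.0265 tooldelta [ 0.0029 -0.0026 -0.0011] turn -0.0034870492444063483 F [-0.6  0.2 -0.5] w 66.3
[[ 2.650e-02  9.986e-01  4.550e-02]
 [-3.000e-04  4.550e-02 -9.990e-01]
 [-9.996e-01  2.640e-02  1.500e-03]]
```

>>> arm_command([
  [-0.02, -0.002, 0, 0],
  [-0.02, 0, 0, 0],
  [0.004, 0, 0, 0],
  [0.005, 0, 0, 0],
  [0.005, 0, 0, 0],
  [0.005, 0, 0, 0],
  [0.005, 0, 0, 0],
  [0.005, 0, 0, 0],
  [0.005, 0, 0, 0],
  [0.004, 0, 0, 0],
])

```text
t: 13.9
ee_pos: [566.4, -95.1, 51.2]
orientation: [1.186, 1.213, -1.159]
ft_force: [-0.1, -0.2, 0.3]
width: 65.9
```

```bash
python3 - <<'E'
from h import *
to([566.5,-94,51],0.049); print(cur()[1].round(4))
E
```

```text
t 13.9 pos [566.4 -95.1  51.2] jawang 0.0455 tilt 0.0229 tooldelta [ 0.0002  0.0001 -0.0011] turn -0.0035190939182634384 F [-0.1 -0.2  0.3] w 65.9
[[ 2.290e-02  9.987e-01  4.550e-02]
 [ 4.000e-04  4.550e-02 -9.990e-01]
 [-9.997e-01  2.290e-02  7.000e-04]]
```

>>> arm_command([
  [0, 0, 0, 0],
  [0, 0, 0, 0],
  [0, 0, 0, 0],
  [0, 0, 0, 0],
  [0, 0, 0, 0],
], hand=0.03)

```text
t: 14.4
ee_pos: [566.3, -95.1, 50.6]
orientation: [1.186, 1.214, -1.159]
ft_force: [-0.6, 0.1, -1.2]
width: 43.9
```

```bash
python3 - <<'E'
from h import *
to([566.5,-94,51],0.049); print(cur()[1].round(4))
E
```

```text
t 14.4 pos [566.3 -95.1  50.6] jawang 0.0455 tilt 0.0224 tooldelta [-0.0004  0.0002 -0.0011] turn -0.003498103038312106 F [-0.6  0.1 -1.2] w 43.9
[[ 2.240e-02  9.987e-01  4.550e-02]
 [ 4.000e-04  4.550e-02 -9.990e-01]
 [-9.997e-01  2.240e-02  6.000e-04]]
```

>>> arm_command([
  [0, 0.0005, 0, 0.002],
  [0, 0.0005, 0, 0],
])

```text
t: 14.6
ee_pos: [567.0, -95.0, 50.7]
orientation: [1.188, 1.213, -1.161]
ft_force: [-0.2, -0.0, -1.2]
width: 43.9
```

>>> arm_command([
  [0, 0.0004, 0, 0],
])

```text
t: 14.7
ee_pos: [567.5, -95.0, 50.7]
orientation: [1.187, 1.213, -1.161]
ft_force: [-0.1, -0.7, -1.6]
width: 44.3
```

>>> arm_command([
  [0, 0.0004, 0, 0],
])

```text
t: 14.8
ee_pos: [567.8, -95.0, 50.7]
orientation: [1.187, 1.213, -1.161]
ft_force: [-1.2, -0.6, -1.8]
width: 44.2
```

>>> arm_command([
  [0, 0.0004, 0, 0],
])

```text
t: 14.9
ee_pos: [567.9, -95.0, 50.6]
orientation: [1.187, 1.214, -1.162]
ft_force: [-1.0, -0.5, -0.2]
width: 43.8
```

Side-pin contact comes at x≈567.8, consistent with before. Next I build up both forces.

>>> arm_command([
  [0, 0.0006, -0.0004, 0],
])

```text
t: 15.0
ee_pos: [568.1, -94.9, 50.6]
orientation: [1.186, 1.215, -1.162]
ft_force: [-3.0, -5.9, -0.2]
width: 44.1
```

>>> arm_command([
  [0, 0.0008, -0.0005, 0],
])

```text
t: 15.1
ee_pos: [568.2, -94.9, 50.5]
orientation: [1.184, 1.216, -1.163]
ft_force: [-3.7, -6.8, 1.9]
width: 44.4
```

>>> arm_command([
  [-0.0001, 0.001, -0.0006, 0],
])

```text
t: 15.2
ee_pos: [568.3, -94.9, 50.5]
orientation: [1.182, 1.217, -1.164]
ft_force: [-4.2, -6.2, 0.8]
width: 44.0
```

>>> arm_command([
  [-0.0002, 0.0012, -0.0008, 0],
])

```text
t: 15.3
ee_pos: [568.4, -94.8, 50.6]
orientation: [1.18, 1.218, -1.166]
ft_force: [-5.0, -8.2, 0.8]
width: 44.1
```

```bash
python3 - <<'E'
from h import *
to([566.5,-94,51],0.049); print(cur()[1].round(4))
E
```

```text
t 15.3 pos [568.4 -94.8  50.6] jawang 0.0464 tilt 0.0146 tooldelta [-0.0005 -0.0018 -0.0009] turn -0.0026496429174278635 F [-5.  -8.2  0.8] w 44.1
[[ 0.0144  0.9988  0.0463]
 [-0.0024  0.0463 -0.9989]
 [-0.9999  0.0143  0.003 ]]
```

>>> arm_command([
  [-0.0002, 0.0018, -0.0008, 0],
])

```text
t: 15.4
ee_pos: [568.6, -94.8, 50.6]
orientation: [1.177, 1.22, -1.168]
ft_force: [-6.0, -9.0, 0.9]
width: 43.6
```

>>> arm_command([
  [-0.0002, 0.0024, -0.0009, 0],
])

```text
t: 15.5
ee_pos: [568.8, -94.8, 50.5]
orientation: [1.173, 1.224, -1.171]
ft_force: [-9.8, -9.7, 7.0]
width: 43.8
```

>>> arm_command([
  [-0.0002, 0.0028, -0.0009, 0],
])

```text
t: 15.6
ee_pos: [568.9, -94.7, 50.5]
orientation: [1.169, 1.228, -1.175]
ft_force: [-10.4, -8.8, 7.7]
width: 44.1
```

>>> arm_command([
  [-0.0002, 0.0028, -0.0009, 0],
])

```text
t: 15.7
ee_pos: [569.1, -94.7, 50.6]
orientation: [1.165, 1.232, -1.178]
ft_force: [-9.5, -8.8, 5.1]
width: 44.0
```

```bash
python3 - <<'E'
from h import *
to([566.5,-94,51],0.049); print(cur()[1].round(4))
E
```

```text
t 15.7 pos [569.1 -94.7  50.6] jawang 0.0507 tilt 0.0079 tooldelta [-0.0004 -0.0025 -0.0008] turn 0.0016587523910935875 F [-9.5 -8.8  5.1] w 44.0
[[-0.0047  0.9987  0.0507]
 [-0.0064  0.0506 -0.9987]
 [-1.     -0.005   0.0062]]
```

>>> arm_command([
  [0, 0.0008, -0.0005, 0],
])

```text
t: 15.8
ee_pos: [568.9, -94.8, 50.6]
orientation: [1.164, 1.233, -1.18]
ft_force: [-0.6, -2.8, 1.0]
width: 43.9
```

>>> arm_command([
  [0, 0.0003, -0.0002, 0],
  [0, 0, 0, 0],
  [0, 0, 0, 0],
  [0, 0, 0, 0],
], hand=0.064)

```text
t: 16.2
ee_pos: [570.8, -94.4, 51.3]
orientation: [1.166, 1.23, -1.178]
ft_force: [-0.3, -0.7, -1.0]
width: 63.4
```

>>> arm_command([
  [-0.01, -0.001, 0, 0],
  [-0.02, 0, 0, 0],
  [-0.03, 0, 0, 0],
  [-0.04, 0, 0, 0],
  [-0.04, 0, 0, 0],
  [0, 0, 0, 0],
])

```text
t: 16.8
ee_pos: [570.0, -92.7, 198.3]
orientation: [1.166, 1.232, -1.178]
ft_force: [0.0, -0.0, -0.1]
width: 64.0
```

>>> arm_command([
  [0, -0.03, 0.03, 0],
  [0, -0.04, 0.04, 0],
  [0, -0.04, 0.04, 0],
  [0, -0.04, 0.04, 0],
  [0, 0, 0, 0],
], hand=0.0)

```text
t: 17.3
ee_pos: [437.0, -239.9, 201.3]
orientation: [1.163, 1.228, -1.17]
ft_force: [-1.1, 0.9, -0.9]
width: 27.5
```

```bash
python3 - <<'E'
from h import *
p=jig([0,-97,0]);p[2]=200
to(p,0.049)
for n,(a,b,c,d) in dict(top=(100,220,260,420),side=(185,305,290,450)).items():
    im=ctrl.get_image(n); cv2.imwrite(f"pics/{n}5.png",cv2.resize(im[:,:,::-1][a:b,c:d],None,fx=5,fy=5,interpolation=cv2.INTER_CUBIC))
E
```

```text
t 17.3 pos [ 437.  -239.9  201.3] jawang 0.056 tilt 0.0079 tooldelta [ 0.0015  0.1373 -0.0055] turn 0.007038826223340733 F [-1.1  0.9 -0.9] w 27.5
```

View pics/side5.png

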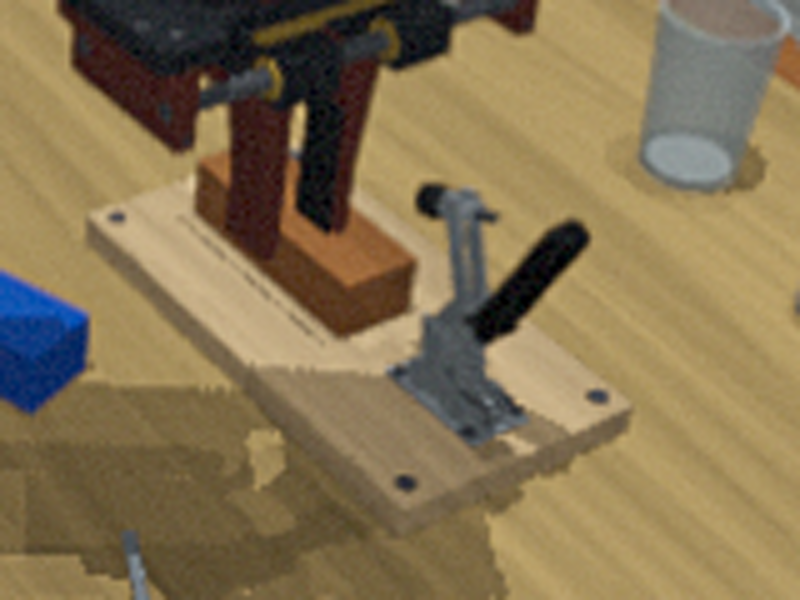

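View pics/top5.png

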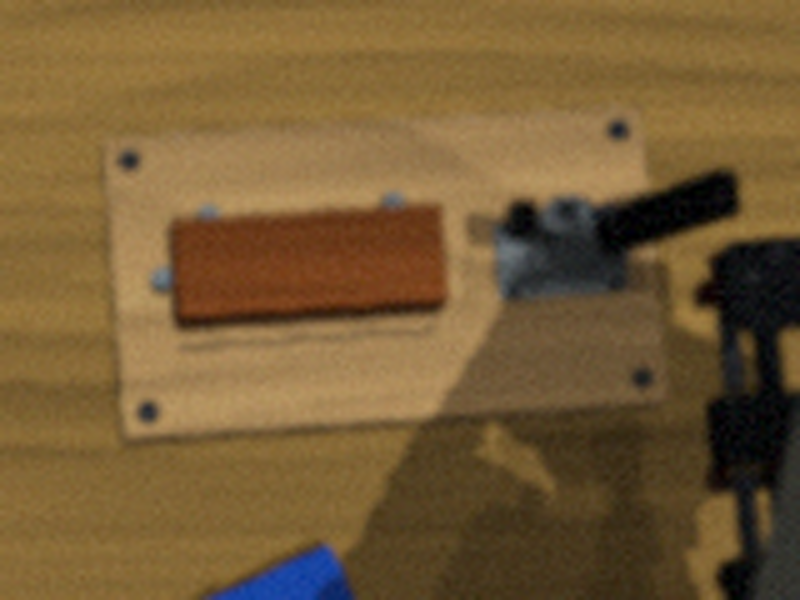

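```bash
python3 - <<'E'
from h import *
J=np.array([569.2,-129.6,.049])
P=[[0,-108,130],[0,-125,167],[10,-125,167],[-10,-125,167],[0,-138,161],[0,-82,122]]
print(((proj("top",W(J,P))-[260,100])*5+2).round(0).tolist())
print(((proj("side",W(J,P))-[290,185])*5+2).round(0).tolist())
E
```

```text
[[683.0, 200.0], [750.0, 177.0], [747.0, 152.0], [752.0, 202.0], [777.0, 178.0], [616.0, 208.0]]
[[536.0, 236.0], [581.0, 184.0], [598.0, 177.0], [563.0, 191.0], [601.0, 212.0], [491.0, 219.0]]
```

```bash
python3 - <<'E'
from h import *
import cv2
J=np.array([569.2,-129.6,.049])
def solve(tp,sp):
    tp=cr([tp],5,5,260,100);sp=cr([sp],5,5,290,185)
    f=lambda v: np.r_[(proj("top",W(J,[v]))-tp)[0],(proj("side",W(J,[v]))-sp)[0]]
    s=least_squares(f,[0,-120,150]);return s.x.round(1),s.fun.round(1)
print('upper end',solve((737,193),(572,233)))
print('lower end',solve((607,220),(488,325)))
print('spindle top/knob',solve((567,212),(468,193)))
t=cv2.imread("pics/top5.png");s=cv2.imread("pics/side5.png")
g=lambda i:np.clip((i/255.)**.5*255,0,255).astype('uint8')
cv2.imwrite("pics/h5.png",g(np.hstack([cv2.resize(t[140:320,460:760],(400,240)),cv2.resize(s[160:460,380:680],(400,400))[:240]])))
cv2.imwrite("pics/h5s.png",g(cv2.resize(s[160:380,380:620],None,fx=2.5,fy=2.5)))
E
```

```text
upper end (array([  -1.2, -126.8,  143.8]), array([ 0.1, -0.1, -0.1,  0. ]))
lower end (array([  4.4, -90.3,  68.2]), array([-0.5,  0.7,  0.9, -0.2]))
spindle top/knob (array([  0.9, -62.5, 122.9]), array([ 0.5, -0.9, -1. ,  0.2]))
```

View pics/h5s.png

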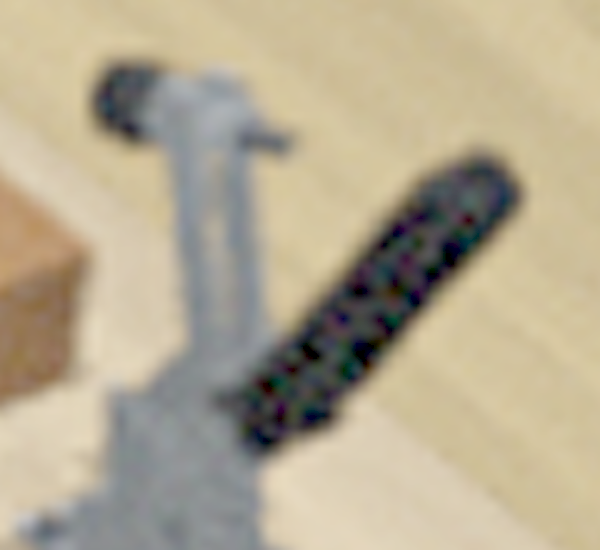

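>>> arm_command([
  [0, 0.03, -0.001, 0.007],
  [0, 0.035, -0.001, 0],
  [0, 0.035, -0.001, 0],
  [0, 0.03, 0, 0],
  [0, 0, 0, 0],
], hand=0.0)

```text
t: 17.9
ee_pos: [578.0, -220.8, 201.1]
orientation: [1.167, 1.227, -1.167]
ft_force: [0.0, 0.2, -0.0]
width: 0.6
```

```bash
sed -i 's/^JIG=.*BL/JIG=np.array([569.2,-129.6,0.049]); BL/' h.py; python3 - <<'E'
from h import *
p=jig([0,-100,0]);p[2]=159
to(p,0.049);print(cur()[1].round(4))
E
```

```text
t 17.9 pos [ 578.  -220.8  201.1] jawang 0.0554 tilt 0.0078 tooldelta [ 0.0421 -0.0046  0.0082] turn 0.0063855792170888215 F [ 0.   0.2 -0. ] w 0.6
[[ 0.0054  0.9985  0.0553]
 [-0.0056  0.0554 -0.9985]
 [-1.      0.0051  0.0059]]
```

>>> arm_command([
  [0, -0.004, 0.007, 0.006],
  [0, 0, 0, 0],
  [0.012, 0, 0, 0],
])

```text
t: 18.2
ee_pos: [575.1, -225.5, 188.7]
orientation: [1.168, 1.226, -1.168]
ft_force: [0.3, -0.4, -0.3]
width: 0.8
```

```bash
python3 - <<'E'
from h import *
p=jig([0,-100,0]);p[2]=159
to(p,0.049);print(cur()[1].round(4))
E
```

```text
t 18.2 pos [ 575.1 -225.5  188.7] jawang 0.0534 tilt 0.0078 tooldelta [ 0.0298 -0.0013  0.0038] turn 0.004440411374470266 F [ 0.3 -0.4 -0.3] w 0.8
[[ 0.0056  0.9986  0.0534]
 [-0.0055  0.0534 -0.9986]
 [-1.      0.0052  0.0058]]
```

>>> arm_command([
  [0.006, -0.001, 0.003, 0.004],
  [0.007, 0, 0.001, 0],
  [0.006, 0, 0, 0],
  [0, 0, 0, 0],
])

```text
t: 18.6
ee_pos: [570.7, -229.8, 165.6]
orientation: [1.172, 1.228, -1.176]
ft_force: [-0.6, -0.1, 0.3]
width: 0.4
```

```bash
python3 - <<'E'
from h import *
p=jig([0,-100,0]);p[2]=159
to(p,0.049);print(cur()[1].round(4))
for n,(a,b,c,d) in dict(top=(100,220,330,490),side=(165,285,320,480)).items():
    im=ctrl.get_image(n); cv2.imwrite(f"pics/{n}6.png",cv2.resize(im[:,:,::-1][a:b,c:d],None,fx=5,fy=5,interpolation=cv2.INTER_CUBIC))
E
```

```text
t 18.6 pos [ 570.7 -229.8  165.6] jawang 0.0471 tilt 0.0036 tooldelta [ 0.0066  0.0034 -0.0002] turn -0.0018962647896298979 F [-0.6 -0.1  0.3] w 0.4
[[ 7.000e-04  9.989e-01  4.710e-02]
 [-3.500e-03  4.710e-02 -9.989e-01]
 [-1.000e+00  5.000e-04  3.500e-03]]
```

View pics/side6.png

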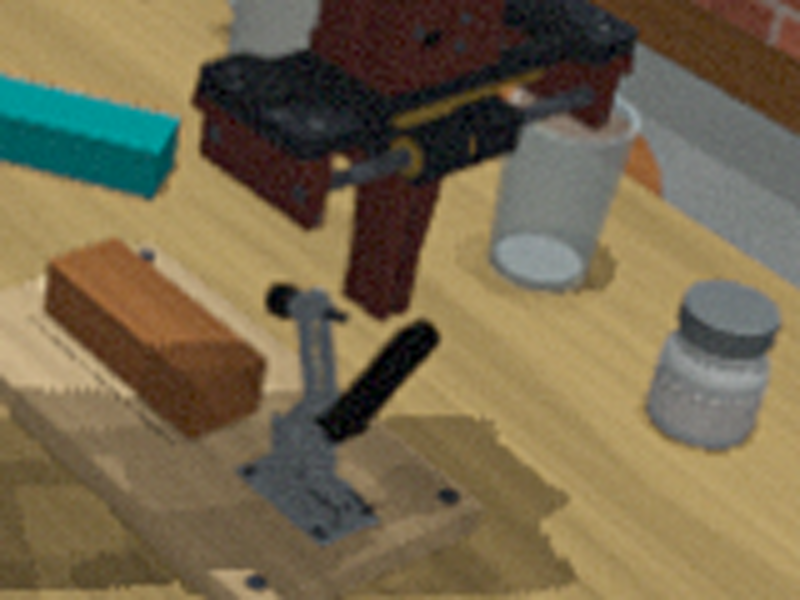

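The fingertip (crop 380,310) stands just above the gap between the rod end (345,315) and the sleeve's top (430,330).

>>> arm_command([
  [0.003, 0.003, 0, 0],
  [0.003, 0, 0, 0],
  [0, 0, 0, 0],
])

```text
t: 19.0
ee_pos: [575.2, -230.0, 160.8]
orientation: [1.172, 1.225, -1.174]
ft_force: [0.7, -0.5, -0.5]
width: 0.4
```

>>> arm_command([
  [0, 0, 0.001, 0],
  [0, 0, 0.001, 0],
])

```text
t: 19.2
ee_pos: [575.5, -232.0, 160.9]
orientation: [1.172, 1.225, -1.174]
ft_force: [0.0, 0.0, -0.1]
width: 0.4
```

>>> arm_command([
  [0, 0, 0.001, 0],
  [0, 0, 0.001, 0],
])

```text
t: 19.4
ee_pos: [575.6, -234.0, 161.1]
orientation: [1.172, 1.225, -1.173]
ft_force: [-0.0, 0.5, 1.0]
width: 0.3
```

>>> arm_command([
  [0, 0, 0.001, 0],
  [0, 0, 0.001, 0],
])

```text
t: 19.6
ee_pos: [575.7, -236.1, 161.2]
orientation: [1.173, 1.225, -1.173]
ft_force: [-0.6, 0.4, 0.3]
width: 0.6
```

```bash
python3 - <<'E'
from h import *
p=jig([0,-104,0]);p[2]=159
to(p,0.049);print(cur()[1].round(4))
E
```

```text
t 19.6 pos [ 575.7 -236.1  161.2] jawang 0.0476 tilt 0.0058 tooldelta [ 0.0022 -0.0013 -0.0027] turn -0.0014360022368153924 F [-0.6  0.4  0.3] w 0.6
[[ 0.0039  0.9989  0.0475]
 [-0.0043  0.0475 -0.9989]
 [-1.      0.0037  0.0045]]
```

>>> arm_command([
  [0.0003, 0, 0.0015, 0],
  [0.0003, 0, 0.0015, 0],
])

```text
t: 19.8
ee_pos: [575.8, -239.3, 160.6]
orientation: [1.173, 1.225, -1.173]
ft_force: [0.4, 0.7, 0.8]
width: 0.5
```

>>> arm_command([
  [0.0003, 0, 0.0015, 0],
  [0.0003, 0, 0.0015, 0],
])

```text
t: 20.0
ee_pos: [575.9, -242.6, 159.9]
orientation: [1.173, 1.225, -1.173]
ft_force: [-0.7, 0.7, -0.7]
width: 0.4
```

>>> arm_command([
  [0.0003, 0, 0.0015, 0],
  [0.0003, 0, 0.0015, 0],
])

```text
t: 20.2
ee_pos: [576.1, -245.8, 159.2]
orientation: [1.173, 1.225, -1.173]
ft_force: [-0.1, 1.3, 0.3]
width: 0.6
```

>>> arm_command([
  [0.0005, 0, 0.0015, 0],
  [0.0005, 0, 0.0015, 0],
])

```text
t: 20.4
ee_pos: [576.3, -249.1, 158.2]
orientation: [1.173, 1.225, -1.173]
ft_force: [-0.1, 0.7, 0.3]
width: 0.5
```

```bash
python3 - <<'E'
from h import *
p=jig([0,-110,0]);p[2]=159
to(p,0.049)
for n,(a,b,c,d) in dict(side=(195,275,340,460)).items():
    im=ctrl.get_image(n); cv2.imwrite(f"pics/{n}7.png",cv2.resize(im[:,:,::-1][a:b,c:d],None,fx=6,fy=6,interpolation=cv2.INTER_CUBIC))
E
```

```text
t 20.4 pos [ 576.3 -249.1  158.2] jawang 0.0475 tilt 0.0056 tooldelta [-0.0009 -0.0012 -0.0097] turn -0.001450926812177622 F [-0.1  0.7  0.3] w 0.5
```

View pics/side7.png

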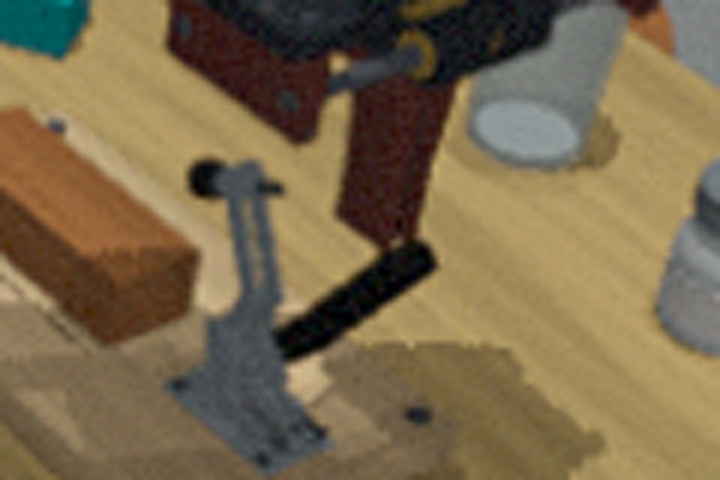

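>>> arm_command([
  [0.0014, -0.0005, 0.0014, 0],
  [0.0014, -0.0005, 0.0014, 0],
  [0.0014, 0, 0.0014, 0],
  [0.0014, 0, 0.0014, 0],
])

```text
t: 20.85
ee_pos: [576.1, -255.8, 152.8]
orientation: [1.173, 1.224, -1.173]
ft_force: [0.0, 0.9, 2.1]
width: 0.7
```

>>> arm_command([
  [0.001, 0, 0.0018, 0],
  [0.001, 0, 0.0018, 0],
  [0.001, 0, 0.0018, 0],
  [0.001, 0, 0.0018, 0],
])

```text
t: 21.25
ee_pos: [576.5, -263.7, 148.7]
orientation: [1.173, 1.223, -1.173]
ft_force: [0.4, 0.1, 2.6]
width: 0.6
```

>>> arm_command([
  [0.001, 0, 0.0018, 0],
  [0.001, 0, 0.0018, 0],
  [0.0013, 0, 0.0018, 0],
  [0.0013, 0, 0.0017, 0],
])

```text
t: 21.65
ee_pos: [577.2, -271.8, 144.2]
orientation: [1.173, 1.222, -1.173]
ft_force: [-0.4, 0.2, 1.8]
width: 0.7
```

```bash
python3 - <<'E'
from h import *
p=jig([0,-139,0]);p[2]=145
to(p,0.049)
for n,(a,b,c,d) in dict(side=(195,275,340,460)).items():
    im=ctrl.get_image(n); cv2.imwrite(f"pics/{n}8.png",cv2.resize(im[:,:,::-1][a:b,c:d],None,fx=6,fy=6,interpolation=cv2.INTER_CUBIC))
E
```

```text
t 21.65 pos [ 577.2 -271.8  144.2] jawang 0.0476 tilt 0.0085 tooldelta [-0.0008 -0.0011 -0.0034] turn -0.0014312106077263298 F [-0.4  0.2  1.8] w 0.7
```

View pics/side8.png

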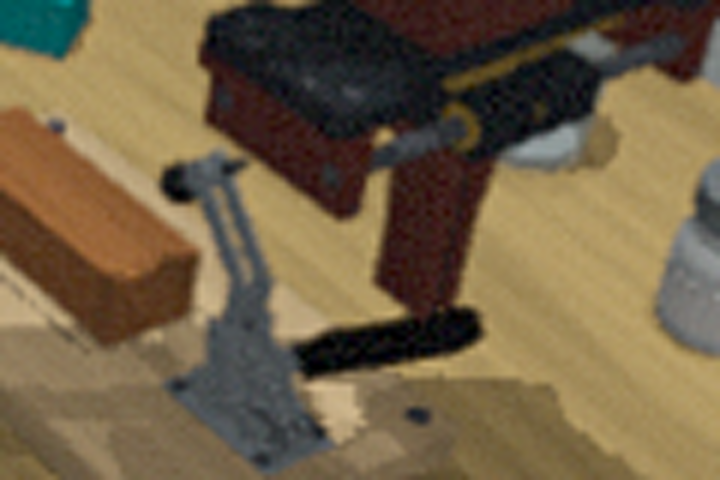

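>>> arm_command([
  [0.0018, -0.0005, 0.0014, 0],
  [0.0018, -0.0005, 0.0014, 0],
  [0.0018, 0, 0.0014, 0],
  [0.0018, 0, 0.0014, 0],
  [0.0018, 0, 0.0014, 0],
  [0.0018, 0, 0.0014, 0],
])

```text
t: 22.3
ee_pos: [578.1, -282.3, 134.6]
orientation: [1.172, 1.218, -1.171]
ft_force: [-0.5, -0.4, 5.8]
width: 0.6
```

>>> arm_command([
  [0.0018, 0, 0.0013, 0],
  [0.0018, 0, 0.0013, 0],
  [0.0018, 0, 0.0013, 0],
  [0.0018, 0, 0.0013, 0],
])

```text
t: 22.7
ee_pos: [578.7, -288.9, 127.4]
orientation: [1.171, 1.216, -1.171]
ft_force: [0.8, -0.9, 3.2]
width: 0.3
```

```bash
python3 - <<'E'
from h import *
p=jig([0,-160,0]);p[2]=122
to(p,0.049)
for n,(a,b,c,d) in dict(side=(195,275,340,460)).items():
    im=ctrl.get_image(n); cv2.imwrite(f"pics/{n}9.png",cv2.resize(im[:,:,::-1][a:b,c:d],None,fx=6,fy=6,interpolation=cv2.INTER_CUBIC))
E
```

```text
t 22.7 pos [ 578.7 -288.9  127.4] jawang 0.048 tilt 0.0148 tooldelta [ 0.0054 -0.0017  0.0004] turn -0.001029167724643898 F [ 0.8 -0.9  3.2] w 0.3
```

View pics/side9.png

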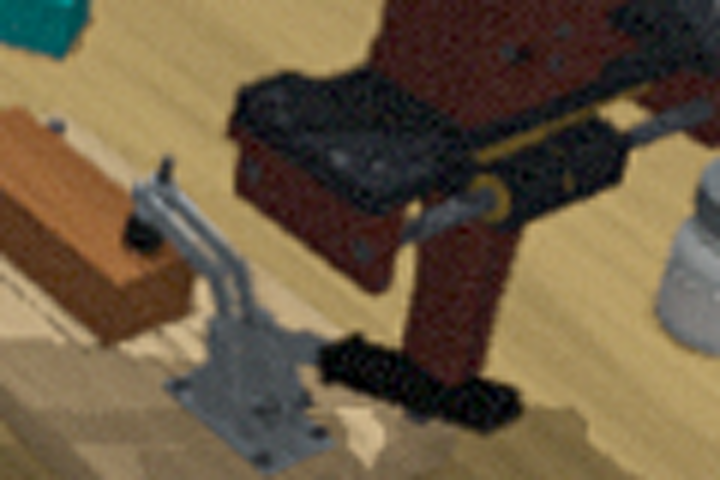

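>>> arm_command([
  [0.0018, -0.001, 0.001, 0],
  [0.0018, -0.001, 0.001, 0],
  [0.0018, 0, 0.001, 0],
  [0.0015, 0, 0.0007, 0],
])

```text
t: 23.15
ee_pos: [577.2, -292.5, 119.6]
orientation: [1.172, 1.216, -1.17]
ft_force: [-0.4, 0.8, 5.8]
width: 0.5
```

>>> arm_command([
  [0.001, 0, 0.0005, 0],
  [0.001, 0, 0.0005, 0],
])

```text
t: 23.35
ee_pos: [577.3, -293.3, 118.1]
orientation: [1.173, 1.217, -1.17]
ft_force: [-0.8, 2.7, 6.9]
width: 0.6
```

>>> arm_command([
  [0.001, 0, 0.0004, 0],
  [0.001, 0, 0.0004, 0],
])

```text
t: 23.55
ee_pos: [577.4, -293.8, 116.8]
orientation: [1.173, 1.217, -1.17]
ft_force: [0.1, 1.2, 7.6]
width: 0.4
```

>>> arm_command([
  [0.0012, 0, 0.0003, 0],
  [0.0012, 0, 0.0003, 0],
])

```text
t: 23.75
ee_pos: [577.4, -294.3, 115.4]
orientation: [1.173, 1.218, -1.17]
ft_force: [-0.6, 0.7, 7.5]
width: 0.6
```

>>> arm_command([
  [0.0012, 0, 0.0003, 0],
  [0.0012, 0, 0.0003, 0],
])

```text
t: 23.95
ee_pos: [577.4, -294.8, 113.9]
orientation: [1.173, 1.218, -1.17]
ft_force: [-0.4, 1.1, 8.0]
width: 0.6
```

>>> arm_command([
  [0.0012, 0, 0.0003, 0],
  [0.0012, 0, 0.0003, 0],
])

```text
t: 24.15
ee_pos: [577.4, -295.3, 112.3]
orientation: [1.173, 1.218, -1.17]
ft_force: [-0.7, 1.5, 6.4]
width: 0.4
```

>>> arm_command([
  [0.0012, 0, 0.0003, 0],
  [0.0012, 0, 0.0003, 0],
])

```text
t: 24.35
ee_pos: [577.4, -295.8, 110.5]
orientation: [1.173, 1.218, -1.17]
ft_force: [-0.6, 0.9, 5.3]
width: 0.3
```

```bash
python3 - <<'E'
from h import *
p=jig([0,-172,0]);p[2]=98
to(p,0.049);print(cur()[1].round(4))
E
```

```text
t 24.35 pos [ 577.4 -295.8  110.5] jawang 0.0484 tilt 0.013 tooldelta [ 0.0126 -0.0002  0.0055] turn -0.0005966665996273157 F [-0.6  0.9  5.3] w 0.3
[[ 0.0106  0.9988  0.0483]
 [-0.0076  0.0484 -0.9988]
 [-0.9999  0.0102  0.0081]]
```

>>> arm_command([
  [0.0012, 0, 0.0002, 0],
  [0.0012, 0, 0.0002, 0],
])

```text
t: 24.55
ee_pos: [577.4, -296.3, 108.5]
orientation: [1.172, 1.218, -1.17]
ft_force: [0.1, 0.0, 5.4]
width: 0.5
```

>>> arm_command([
  [0.0012, 0, 0.0002, 0],
  [0.0012, 0, 0.0002, 0],
])

```text
t: 24.75
ee_pos: [577.4, -296.8, 106.0]
orientation: [1.172, 1.218, -1.17]
ft_force: [0.9, -0.4, 2.2]
width: 0.1
```

>>> arm_command([
  [0.001, 0, 0.0001, 0],
  [0.001, 0, 0.0001, 0],
])

```text
t: 24.95
ee_pos: [577.2, -297.1, 103.3]
orientation: [1.172, 1.219, -1.17]
ft_force: [0.2, -0.1, -0.1]
width: 0.5
```

>>> arm_command([
  [0.0008, 0, 0, 0],
  [0.0008, 0, 0, 0],
])

```text
t: 25.15
ee_pos: [576.2, -296.6, 100.5]
orientation: [1.172, 1.221, -1.171]
ft_force: [0.7, -0.4, 0.2]
width: -0.1
```

>>> arm_command([
  [0.0006, 0, 0, 0],
  [0.0006, 0, 0, 0],
])

```text
t: 25.35
ee_pos: [575.6, -296.2, 98.4]
orientation: [1.172, 1.223, -1.172]
ft_force: [0.3, -0.3, -0.1]
width: 0.5
```

>>> arm_command([
  [0.0004, 0, 0, 0],
])

```text
t: 25.45
ee_pos: [575.4, -296.2, 97.8]
orientation: [1.172, 1.224, -1.172]
ft_force: [0.6, 0.2, -0.2]
width: 0.6
```

>>> arm_command([
  [0.0004, 0, 0, 0],
])

```text
t: 25.55
ee_pos: [575.3, -296.1, 97.3]
orientation: [1.172, 1.224, -1.172]
ft_force: [0.7, -0.5, -0.7]
width: 0.4
```

>>> arm_command([
  [0.0004, 0, 0, 0],
])

```text
t: 25.65
ee_pos: [575.4, -296.2, 97.0]
orientation: [1.172, 1.224, -1.172]
ft_force: [-0.3, 0.2, 2.0]
width: 0.3
```

>>> arm_command([
  [0.0003, 0, 0, 0],
])

```text
t: 25.75
ee_pos: [575.4, -296.2, 96.9]
orientation: [1.172, 1.224, -1.172]
ft_force: [-0.4, 0.1, 2.6]
width: 0.7
```

The handle is on its hard stop at tip z≈72 mm (73 expected). I press it lightly once to be sure, then lift away and look.

>>> arm_command([
  [0.0006, 0, 0, 0],
])

```text
t: 25.85
ee_pos: [575.5, -296.3, 96.7]
orientation: [1.172, 1.223, -1.172]
ft_force: [-1.6, 0.6, 5.5]
width: 0.7
```

>>> arm_command([
  [-0.003, 0, 0, 0],
  [-0.01, 0, 0, 0],
  [-0.02, 0, 0, 0],
  [-0.03, 0, 0, 0],
  [-0.03, -0.02, 0.01, 0],
  [0, -0.04, 0.02, 0],
  [0, -0.04, 0.02, 0],
  [0, -0.04, 0, 0],
  [0, 0, 0, 0],
])

```text
t: 26.75
ee_pos: [435.6, -354.3, 197.5]
orientation: [1.168, 1.219, -1.168]
ft_force: [0.3, 0.0, 0.5]
width: 0.4
```

```bash
python3 - <<'E'
from h import *
o,_=cur();print(o['t'],o['ee_pos'],o['ft_force'])
for n,(a,b,c,d) in dict(top=(100,220,260,420),side=(185,305,290,450)).items():
    im=ctrl.get_image(n); cv2.imwrite(f"pics/{n}10.png",cv2.resize(im[:,:,::-1][a:b,c:d],None,fx=5,fy=5,interpolation=cv2.INTER_CUBIC))
    cv2.imwrite(f"pics/{n}10f.png",im[:,:,::-1])
E
```

```text
26.75 [ 435.56691748 -354.34638015  197.50642894] [0.28610738 0.04140793 0.52841482]
```

View pics/side10.png

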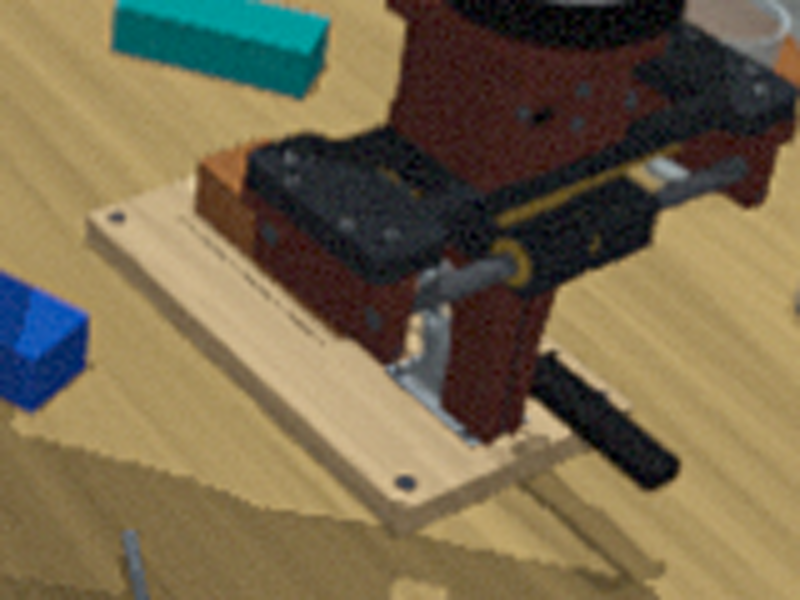

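View pics/top10.png

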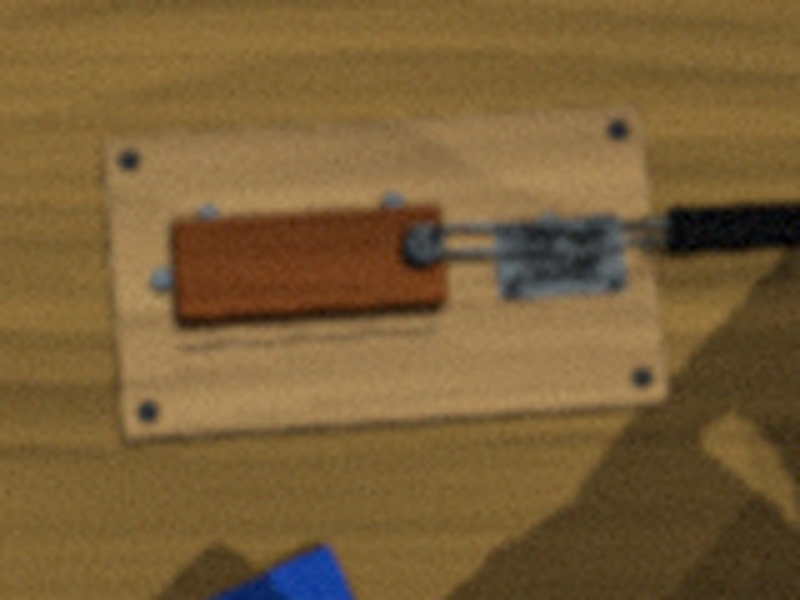

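View pics/top10f.png

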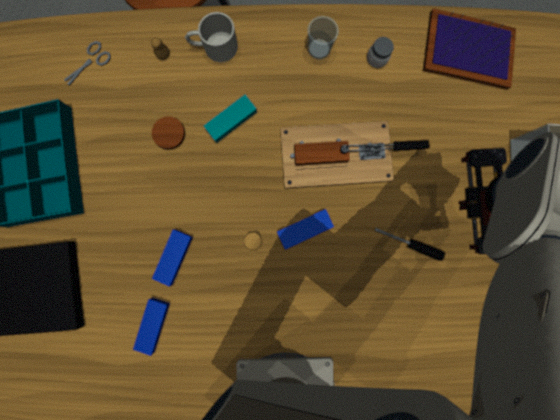

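The clamp is shut and the handle lies level. The pad (top crop 423,245) is on the blank, which still sits at the pins, and nothing else has moved. One last numeric check for blank shift, then I hand in.

```bash
python3 - <<'E'
from h import *
a=cv2.imread("pics/top5.png",0).astype('float32');b=cv2.imread("pics/top10.png",0).astype('float32')
A=a[190:345,150:390];B=b[190:345,150:390]
w=cv2.createHanningWindow(A.shape[::-1],cv2.CV_32F)
s,r=cv2.phaseCorrelate(A,B,w);print('shift px',np.array(s)/5,r,'mean diff',abs(A-B).mean())
print(ctrl.get_obs()['t'],ctrl.get_obs()['ft_force'])
ctrl.close_job()
E
```

```text
shift px [ 0.01266957 -0.07448215] 0.24105785806973776 mean diff 5.5921507
26.85 [ 0.57597297 -0.80855901 -0.24486435]
the job is handed in; nothing more can be done
```

The blank is home on the jig and the toggle clamp is holding it shut. I handed the job in at about 27 s of the 56 s allowed; the hand-in gives no verdict.

- **Pressing home:** I gripped the brown blank across its width, laid it on the board and pressed it into the corner. The first press read 7 N on the side pins and 8 N on the end pin, and board friction could have carried part of that. I gripped it again and held about 10 N and 9 N for 0.3 s. The highest wrist force on the pins was about 10 N.
- **Clamp:** I pushed the handle down its arc with closed fingertips. It took at most about 8 N after the pad met the blank, then dropped past the dead point by itself. Contact with the stop came at a tip height of 72 mm (73 expected), and I finished with a light 5.5 N press.
- **Last look:** The handle lies level, the pad is on the blank and the robot is clear. The blank had shifted less than 0.1 pixel (about 0.2 mm) since before clamping, though the image match behind that figure was weak. The other objects look unmoved in the top picture.

**Checks that disagreed or could not be made:**
- **Camera fit of the blank:** Made before the second press, the top camera put it about 1 mm off in x and 0.8 mm off in y, within the limit. The side camera alone put it 3 to 4 mm off. I put that down to picture noise and trusted the pin contacts instead.
- **Pad force:** I could not measure it directly.

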